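# Seal the coffee canister and take off its outer lid

## Task

Close up the coffee canister: first turn the vent valve beside it to half open (45 degrees, the red end of the handle at the red mark) so that the air can get out. Then carry the two nested lids together by the orange knob, lower them (do not drop them) onto the canister until the inner lid is fully seated, and let go of the knob. Finally lift the blue outer lid alone, straight up by its black collar, leaving the inner lid seated and the valve as set, and finish while still holding the outer lid level and still in the gripper, at least 10 cm above where it sat; do not disturb the shakers and the tumbler.

Things in the scene. Friction and masses are not known exactly. Their poses are not given: they have to be found in the camera images.
- station: Fixed unit: black base 245 x 126 x 10 mm (local x -175 to 70) with an open steel canister and a vent valve, axis upright at local (-120, 0) mm. Origin on the worktop under the canister's centre, z up. Canister 104 mm outside, 92 inside (3 mm play round the lid's plug), rim 80 mm up. Lids home: inner lid's origin at local (0, 0, 66), outer lid's at (0, 0, 74) mm.
- canister_mouth (a point): Centre of the canister's mouth, level with its rim, 80 mm above the worktop.
- vent_valve (a joint): Valve handle angle, rad: 0 closed (red end along the station's +y), growing counter-clockwise seen from above to 1.571 open (red end along the station's -x, away from the canister). The red mark on the white dial is at 0.785. Stays where left (friction about 0.06 N m).
- valve_grip (a point): Point on the valve's axis inside the handle, 63 mm above the worktop; turns with it. The blue handle is a flat bar, 50 mm along this point's y (red end at +y), 12 mm thick along x, from 47 to 73 mm above the worktop, over a fixed dial of 34 mm radius whose top is at 43 mm.
- inner_lid: Round white lid, loose, 126 to 252 g. Origin at the centre of its plug's underside, z up. Plug 86 mm diameter (72 at the foot), z 0 to 14 mm; flange 112 mm, z 14 to 20; orange upright knob, 24 mm diameter, z 20 to 74, standing through the outer lid's hole. Starts standing on the worktop. On the canister the flange rests on the rim.
- outer_lid: Round blue lid, loose, 84 to 168 g, lying unfastened on the inner lid's flange, so it rides along when that is lifted by the knob. Origin at the centre of its skirt's lower edge, 8 mm above the inner lid's origin when nested. Skirt 122 mm outside, 116 inside, z 0 to 12; disc z 12 to 16; black round collar 50 mm outside, 40 inside, z 16 to 36; the knob ends 30 mm above the collar.
- salt_shaker: Glass shaker with white contents, grey cap, 44 mm diameter, 90 high, loose bystander; origin at the centre of its underside.
- sugar_shaker: Glass shaker with brown contents, grey cap, 44 mm diameter, 90 high, loose bystander; origin at the centre of its underside.
- tumbler: Clear glass tumbler, 80 mm diameter, 91 high, loose bystander; origin at the centre of its underside.

How it is judged:
By the outcome, as a careful person would: the job done as asked, in the order asked, and still so for the second after the job is handed in, while the arm keeps its last pose, push and grip.
It also fails if it takes over 67 s, if anything falls off the work surface, if the arm or the gripper's body presses on something with over 40 N, if the wrist force passes 120 N, or if a joint passes its speed limit or range.

## Robot

A 6-joint arm with a two-finger parallel gripper is mounted at the origin on a cart in front of the work surface, level with it; the furniture and walls round the work are solid. World frame = base frame: x ahead of the robot, y to its left, z up, the work surface at z = 0. Lengths are in m, angles in rad, forces in N, time in s.
With the tool pointing down it reaches from about 0.25 to 0.725 m from the base axis. Payload 9.7 kg.
Tool frame: the origin (TCP) lies at the very end of the fingers, on their centre line; the grasp point (between the pads) lies 19 mm behind it; z points along the fingers, x is the direction in which the jaws open and shut, and the axes are right-handed (so a half turn about z gives the same grasp; the last joint's range is limited). The gripper opens to 85 mm and grips with 20 to 120 N. Pads are 22 mm wide; open, the fingers measure 114 mm over their backs; the gripper's body (76 mm by 85 mm) begins 54 mm behind the grasp point. The pads swing forward as they close: fully open they stand 13 mm farther back than shut.
Start: joints at [-1.164, 0.087, 0.176, 1.66, 0, 1.571], TCP at [0.218, -0.505, 0.2] pointing down, gripper open.
Joint ranges: [-3.13, 3.13], [-0.85, 1.81], [-1.15, 1.24], [-2.2, 2.28], [-1.44, 1.52], [-3.14, 3.14]. Speed limits (rad/s): [2.22, 2.22, 2.57, 3.14, 3.14, 3.14].

## Interface

Orientations are given as a unit quaternion [w, x, y, z].
In Python, from rig import * gives the robot as it stands. The module is installed in compiled form; this text tells all that it offers.
- The arm moves only by the tool carry_out, never from a script. Its arguments are lists of equal length, an entry for each row: "linear": the shift along the tool's x, y, z in cm, a list of three; "turn": the turn, a rotation vector about the tool's x, y, z in degrees, a list of three; "jaw": the closure in counts, from 0 (fully open) to 255 (shut). In form: {"linear": [[x, y, z], ...], "turn": [[wx, wy, wz], ...], "jaw": [jaw, ...]}. A call has 1 to 20 rows; each row is the pose to reach, as a shift and turn from the pose commanded when the call began, along the tool's axes at that moment; what a row does not reach only later rows make up. A row lasts 1/12 s, in which the tool goes at most 41.7 mm and 7.16 degrees, less where a joint would pass 70% of its speed; a pose out of reach is approached as far as the arm can. A call with a gripper value outside its range is refused whole. The fingers move at their own pace and stop on an object; "squeeze" is the grip in N (left out, the last holds). Time passes only in rows, so rows that repeat a pose let the fingers close. It gives the time, the measured TCP pose, the force and the opening at its end, in the units of the state.
- sense(): the state, without advancing time (a new reading comes with each control period).
- read_camera(name): name is "scene" or "top"; returns a dict with "color" (480x640x3 uint8, red, green, blue), "camera_matrix" (3x3 intrinsics, pixels), "pose" (4x4, takes a point from camera to world coordinates). Camera axes: x right, y down, z forward; pixel columns grow to the right and rows downward; lengths in m; the calibration is good to about 2 mm. A picture is of the moment at which its call begins. There is no depth.
- sign_off(): hands the job in, once; it reports no verdict.
Trained networks look in the newest picture that a camera, given by its name, has taken for a name from the list of things; names that differ only in an ending like _2 or _b are one class to them, and where a whole thing is asked for, a point or a joint stands for the part that bears it (a point fixed in the world has none). Each returns a list of dicts, best first, with "confidence" (0 to 1); they miss things now and then, are a little off and sometimes report something else, mostly with a low value. They report only what shows in the picture. A call takes as long as a camera call.
- cut_out(thing, camera): "mask" (480x640 bool, what is visible of it) and "bbox" ([left, top, width, height] in pixels, round what is visible of it).
The state is a dict: "t": time; "joint_pos": joint angles; "joint_vel": joint speeds; "effort": joint torques, N m; "ee_pos": TCP position; "tool_rot": TCP orientation; "force": force on the tool from outside, world axes, zero at the start; "torque": the same for the moment, N m; "opening": finger opening in m.
Only numpy, scipy, OpenCV 4.12 (cv2) and the standard library are available. Lean on these libraries where they do the work, as an engineer would, in place of code of your own. Each camera call takes 0.05 s, during which the arm holds its last target.

## Working session

There is one attempt and no reset: what is moved stays moved. The work goes in short steps, Python scripts to look and compute and a tool call to move; the robot and the scene stay as the last step left them, time stands still between calls to the robot, and variables do not carry over. Pictures are saved under pics/ and viewed, and the job is handed in when it is done.

Besides the shell and the picture viewer there is one more tool, called after "Emit:" as a command line: name --argument value ..., lists and objects as JSON in quotes. carry_out: Moves the arm, as the interface text tells. Its arguments: {"type":"object","properties":{"linear":{"type":"array"},"turn":{"type":"array"},"jaw":{"type":"array"},"squeeze":{"type":"number"}},"required":["linear","turn","jaw"]}

```bash
mkdir -p pics; python3 - <<'E'
from rig import *
import cv2,numpy as np
s=sense()
for k,v in s.items(): print(k,np.round(v,4))
for c in ("scene","top"):
    r=read_camera(c); cv2.imwrite(f"pics/{c}0.png",r["color"][:,:,::-1])
    print(c,np.round(r["camera_matrix"],1).tolist(),np.round(r["pose"],4).tolist())
    for n in ["station","vent_valve","inner_lid","outer_lid","salt_shaker","sugar_shaker","tumbler"]:
        print(n,[(round(d["confidence"],2),d["bbox"]) for d in cut_out(n,c)][:3])
E
```

```text
t 0.0
joint_pos [-1.164   0.0874  0.1751  1.6598  0.      1.5708]
joint_vel [ 0.0009 -0.0003 -0.0014  0.0003  0.001   0.0005]
effort [ 3.00000e-04 -5.20387e+01  4.64810e+01  1.60000e-02 -1.00000e-04
 -0.00000e+00]
ee_pos [ 0.2175 -0.5049  0.1995]
tool_rot [-4.000e-04  8.354e-01 -5.497e-01 -5.000e-04]
force [ 0.0729  0.2064 -0.8356]
torque [-0.0096  0.0023  0.0635]
opening 0.0854
scene [[581.9, 0.0, 327.7], [0.0, 581.9, 231.1], [0.0, 0.0, 1.0]] [[-0.8339, -0.2329, 0.5003, -0.1563], [-0.5518, 0.363, -0.7508, 1.0995], [-0.0068, -0.9022, -0.4312, 0.6947], [0.0, 0.0, 0.0, 1.0]]
station [(0.61, [261.6, 236.8, 112.8, 72.1])]
vent_valve [(0.73, [329.8, 260.3, 14.3, 17.6]), (0.17, [374.8, 218.3, 43.6, 24.1])]
inner_lid [(0.46, [395.3, 210.7, 5.0, 11.6])]
outer_lid [(0.82, [374.6, 218.1, 42.9, 28.9])]
salt_shaker [(0.52, [362.8, 171.8, 12.4, 33.9])]
sugar_shaker [(0.61, [308.9, 207.0, 17.8, 34.4])]
tumbler [(0.89, [236.2, 313.1, 47.3, 65.1])]
top [[539.3, 0.0, 317.4], [0.0, 539.3, 236.6], [0.0, 0.0, 1.0]] [[-0.0107, -0.9937, 0.1113, 0.3864], [-0.9999, 0.0105, -0.0023, 0.0597], [0.0011, -0.1113, -0.9938, 1.5718], [0.0, 0.0, 0.0, 1.0]]
station [(0.92, [265.6, 206.8, 53.5, 84.5])]
vent_valve [(0.35, [265.0, 206.6, 51.5, 85.8])]
inner_lid [(0.68, [454.6, 189.9, 18.8, 15.1]), (0.61, [279.4, 268.0, 17.3, 8.6]), (0.53, [393.7, 259.6, 12.8, 12.4])]
outer_lid [(0.92, [379.4, 241.9, 48.2, 46.5]), (0.66, [263.7, 204.9, 52.0, 89.1])]
salt_shaker [(0.52, [457.5, 190.4, 17.0, 16.2])]
sugar_shaker [(0.69, [353.5, 197.2, 13.8, 16.0])]
tumbler [(0.75, [164.5, 269.7, 35.4, 24.4])]
```

View pics/scene0.png

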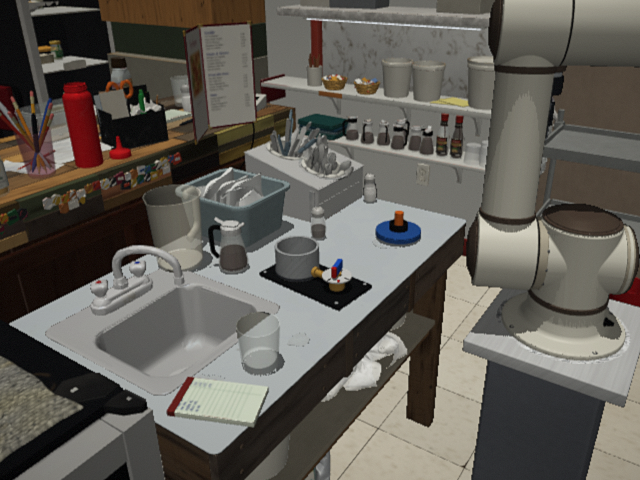

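View pics/top0.png

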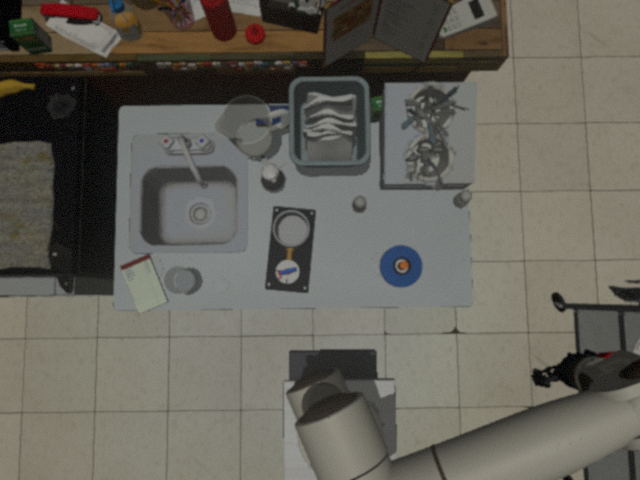

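```bash
python3 - <<'E'
import cv2
a=cv2.imread("pics/top0.png")[180:310,240:440]; cv2.imwrite("pics/topz.png",cv2.resize(a,None,fx=4,fy=4,interpolation=cv2.INTER_CUBIC))
a=cv2.imread("pics/scene0.png")[165:320,245:445]; cv2.imwrite("pics/scenez.png",cv2.resize(a,None,fx=3.8,fy=3.8,interpolation=cv2.INTER_CUBIC))
E
```

```text
(no output)
```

View pics/topz.png

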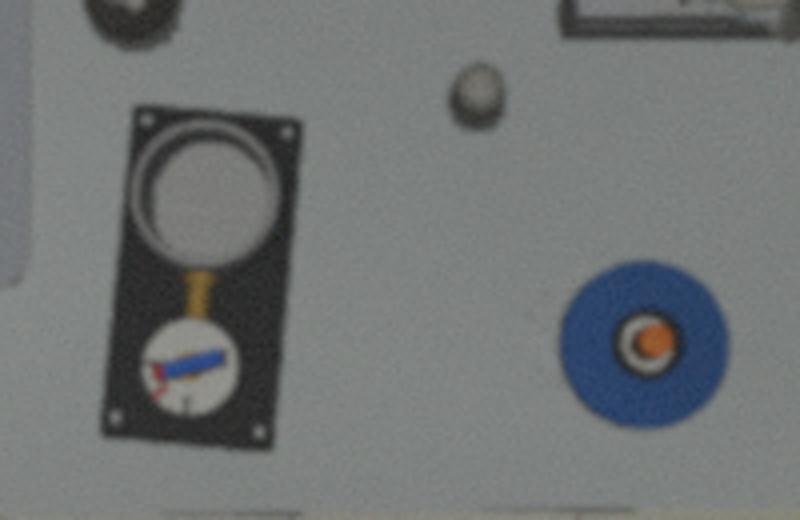

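View pics/scenez.png

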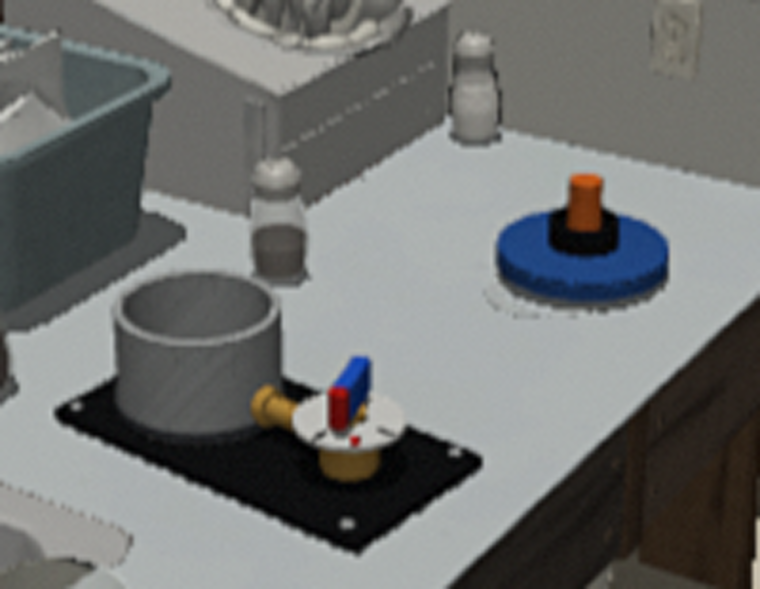

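The top view shows the base with the canister at about (291,228), the valve at (287,271) with its red end to the left, and the lids at (401,266). The sugar shaker is at (360,203), the salt shaker at (463,198) and the tumbler at (182,279). Next I'll fit silhouettes to get precise positions.

```bash
cat > h.py <<'E'
from rig import *
import cv2,numpy as np
from scipy.optimize import minimize,least_squares
def proj(r,P):
    P=np.atleast_2d(P);T=r["pose"];c=(P-T[:3,3])@T[:3,:3];K=r["camera_matrix"]
    return np.c_[K[0,0]*c[:,0]/c[:,2]+K[0,2],K[1,1]*c[:,1]/c[:,2]+K[1,2]]
def back(r,uv,z):
    T=r["pose"];K=r["camera_matrix"];uv=np.atleast_2d(uv)
    d=np.c_[(uv[:,0]-K[0,2])/K[0,0],(uv[:,1]-K[1,2])/K[1,1],np.ones(len(uv))]@T[:3,:3].T
    s=(z-T[2,3])/d[:,2];return T[:3,3]+d*s[:,None]
def cyl(x,y,R,z0,z1):
    a=np.linspace(0,2*np.pi,60,endpoint=False);c=np.c_[x+R*np.cos(a),y+R*np.sin(a)]
    return np.r_[np.c_[c,np.full(60,z0)],np.c_[c,np.full(60,z1)]]
S=8
def poly(pts,off,shape):
    m=np.zeros((shape[0]*S,shape[1]*S),np.uint8)
    h=cv2.convexHull(((pts-off+0.5)*S).astype(np.float32))
    cv2.fillConvexPoly(m,np.round(h).astype(np.int32),1)
    return cv2.resize(m.astype(np.float32),(shape[1],shape[0]),interpolation=cv2.INTER_AREA)
def fit(rs,masks,model,p0,step=0.01):
    """min sum of |soft model - mask| over the cameras"""
    bx=[]
    for r,m in zip(rs,masks):
        ys,xs=np.where(m);bx.append((max(xs.min()-12,0),max(ys.min()-12,0),xs.max()+13,ys.max()+13))
    def f(p):
        t=0
        for r,m,b in zip(rs,masks,bx):
            w=m[b[1]:b[3],b[0]:b[2]].astype(np.float32)
            t+=np.abs(poly(proj(r,model(p)),np.array(b[:2]),w.shape)-w).sum()/np.sqrt(w.sum())
        return t
    sim=np.array([p0]+[np.array(p0)+step*e for e in np.eye(len(p0))])
    o=minimize(f,p0,method="Nelder-Mead",options=dict(initial_simplex=sim,xatol=1e-5,fatol=1e-4))
    return o.x,o.fun
def blue(r,roi):
    h=cv2.cvtColor(r["color"],cv2.COLOR_RGB2HSV);m=(h[...,0]>100)&(h[...,0]<125)&(h[...,1]>110)&(h[...,2]>35)
    z=np.zeros_like(m);x0,y0,x1,y1=roi;z[y0:y1,x0:x1]=m[y0:y1,x0:x1]
    z=cv2.morphologyEx(z.astype(np.uint8),cv2.MORPH_CLOSE,np.ones((3,3)));n,l,s,_=cv2.connectedComponentsWithStats(z)
    k=1+np.argmax(s[1:,4]);z=(l==k).astype(np.uint8)
    c,_=cv2.findContours(z,cv2.RETR_EXTERNAL,cv2.CHAIN_APPROX_NONE);cv2.drawContours(z,c,-1,1,-1);return z.astype(bool)
E
python3 - <<'E'
from h import *
t=read_camera("top");s=read_camera("scene")
np.savez("cams.npz",t=t["color"],s=s["color"])
# lid
mt=blue(t,(370,235,435,295))
g=back(t,[401,266],.024)[0];print("lid guess",g)
ms=blue(s,(365,205,425,255))
print(mt.sum(),ms.sum())
lid=lambda p:cyl(p[0],p[1],.061,.008,.024)
print("lid top",fit([t],[mt],lid,g[:2]))
# scene: collar+knob hide the upper rear edge; use hull model incl. them against closed mask
sc=fit([s],[ms],lid,g[:2]);print("lid scene",sc)
# orange knob
for nm,r,roi in (("t",t,(385,250,420,285)),("s",s,(385,205,415,235))):
    h=cv2.cvtColor(r["color"],cv2.COLOR_RGB2HSV);m=(h[...,0]<18)&(h[...,1]>140)&(h[...,2]>80);z=np.zeros_like(m);a,b,c,d=roi;z[b:d,a:c]=m[b:d,a:c]
    print("knob",nm,z.sum(),fit([r],[z],lambda p:cyl(p[0],p[1],.012,.046 if nm=="s" else .06,.074),g[:2]))
# base: dark
gt=cv2.cvtColor(t["color"],cv2.COLOR_RGB2GRAY)
roi=gt[195:305,255:325];print("gray samples",gt[210,276],gt[286,270],gt[250,260],gt[240,330])
hs=cv2.cvtColor(t["color"],cv2.COLOR_RGB2HSV)
m=(gt<75);z=np.zeros_like(m);z[200:296,262:320]=m[200:296,262:320]
z=z.astype(np.uint8);n,l,st,_=cv2.connectedComponentsWithStats(z);k=1+np.argmax(st[1:,4]);z=(l==k).astype(np.uint8)
c,_=cv2.findContours(z,cv2.RETR_EXTERNAL,cv2.CHAIN_APPROX_NONE);cc=np.vstack(c)
z=np.zeros_like(z);cv2.fillConvexPoly(z,cv2.convexHull(cc),1)
def base(p):
    c,s_=np.cos(p[2]),np.sin(p[2]);q=np.array([[x,y] for x in(-.175,.07) for y in(-.063,.063)])
    q=np.c_[p[0]+c*q[:,0]-s_*q[:,1],p[1]+s_*q[:,0]+c*q[:,1]]
    return np.r_[np.c_[q,np.zeros(4)],np.c_[q,np.full(4,.01)]]
g=back(t,[291,230],.08)[0];print("can guess",g)
print("base",fit([t],[z],base,[g[0],g[1],-.1]))
cv2.imwrite("pics/bm.png",z*255)
gsn=cv2.cvtColor(s["color"],cv2.COLOR_RGB2GRAY)
m=(gsn<45);z=np.zeros_like(m);z[255:310,255:375]=m[255:310,255:375];z=z.astype(np.uint8);n,l,st,_=cv2.connectedComponentsWithStats(z);k=1+np.argmax(st[1:,4]);z=(l==k).astype(np.uint8)
cv2.imwrite("pics/bms.png",z*255)
for i,(a,b,zz) in {"salt":(463,198,.08),"sugar":(360,203,.08),"tumbler":(182,279,.05)}.items(): print(i,back(t,[a,b],zz))
E
```

```text
lid guess [ 0.47224706 -0.18291485  0.024     ]
1284 687
lid top (array([ 0.47344428, -0.18225623]), np.float64(4.526647567749023))
lid scene (array([ 0.47241992, -0.18499736]), np.float64(9.763432502746582))
knob t 47 (array([ 0.47405975, -0.18220575]), np.float64(2.8717169761657715))
knob s 115 (array([ 0.46655014, -0.17389749]), np.float64(2.306492328643799))
gray samples 99 52 131 127
can guess [0.57272338 0.12968178 0.08      ]
base (array([ 0.57854199,  0.13089481, -0.10194825]), np.float64(1.7195018529891968))
salt [[ 0.65813948 -0.35350874  0.08      ]]
sugar [[ 0.64695148 -0.06412237  0.08      ]]
tumbler [[0.44076704 0.43850047 0.05      ]]
```

```bash
cat > ov.py <<'E'
from h import *
import sys
def overlay(fn,lid,st,val,lz=0.0):
    out=[]
    for nm,off,sz in(("top",(250,180),(190,125)),("scene",(250,165),(190,155))):
        r=read_camera(nm);k=4
        a=r["color"][off[1]:off[1]+sz[1],off[0]:off[0]+sz[0],::-1]
        a=cv2.resize(np.ascontiguousarray(a),None,fx=k,fy=k,interpolation=cv2.INTER_CUBIC)
        def pl(P,c,cl=True): cv2.polylines(a,[np.round((proj(r,P)-off+.5)*k).astype(np.int32)],cl,c,1,cv2.LINE_AA)
        an=np.linspace(0,2*np.pi,60);C=lambda x,y,R,z:np.c_[x+R*np.cos(an),y+R*np.sin(an),np.full(60,z)]
        for R,z in((.061,.008),(.061,.024),(.025,.044),(.012,.074)): pl(C(*lid,R,z+lz),(0,255,255))
        c,s=np.cos(st[2]),np.sin(st[2]);W=lambda x,y,z:[st[0]+c*x-s*y,st[1]+s*x+c*y,z]
        pl(np.array([W(x,y,.01) for x,y in((-.175,-.063),(.07,-.063),(.07,.063),(-.175,.063))]),(0,255,0))
        for R,z in((.052,.08),(.046,.08)): pl(C(st[0],st[1],R,z),(0,255,0))
        v=W(-.12,0,0);pl(C(v[0],v[1],.034,.043),(0,255,0))
        f=st[2]+val;X=np.array([np.cos(f),np.sin(f)]);Y=np.array([-X[1],X[0]])
        pl(np.array([[*(np.array(v[:2])+.006*i*X+.025*j*Y),.073] for i,j in((-1,-1),(1,-1),(1,1),(-1,1))]),(255,0,255))
        cv2.imwrite(f"pics/{fn}_{nm}.png",a)
E
python3 -c "
from ov import *
overlay('o1',(.4733,-.1828),(.5785,.1309,-.102),.33)"
```

```text
(no output)
```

View pics/o1_top.png

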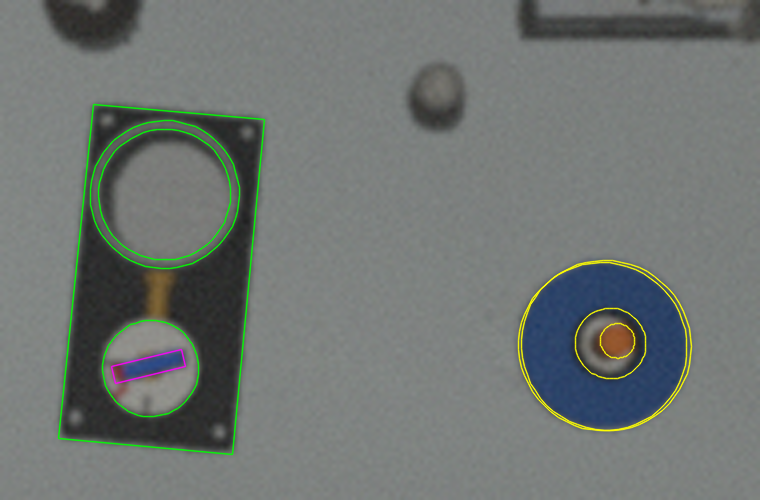

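View pics/o1_scene.png

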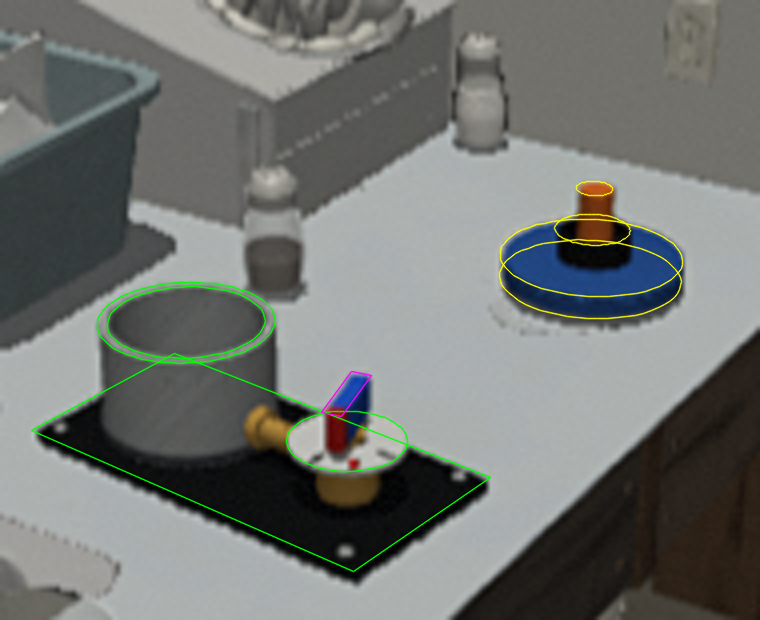

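The models match the top view closely: base corners, rim, dial, lid and the handle at about 0.33 rad. The scene view shows a small calibration offset of 1–2 px. Next I'll work out the move to above the valve.

```bash
cat >> h.py <<'E'
from scipy.spatial.transform import Rotation as Ro
def goal(p,yaw,s=None):
    s=s or sense();q=s["tool_rot"];R=Ro.from_quat([q[1],q[2],q[3],q[0]]).as_matrix()
    c,n=np.cos(yaw),np.sin(yaw);G=np.array([[c,n,0],[n,-c,0],[0,0,-1.]])
    print("lin cm",np.round(R.T@(np.array(p)-s["ee_pos"])*100,2),"turn",np.round(Ro.from_matrix(R.T@G).as_rotvec(degrees=True),2))
def st():
    s=sense();q=s["tool_rot"];R=Ro.from_quat([q[1],q[2],q[3],q[0]]).as_matrix()
    print("t",round(s["t"],2),"p",np.round(s["ee_pos"],4),"yaw",np.round(np.degrees(np.arctan2(R[1,0],R[0,0])),2),"tilt",np.round(np.degrees(R[:2,2]),2),"F",np.round(s["force"],2),"M",np.round(s["torque"],2),"open",round(s["opening"],4),"q",np.round(s["joint_pos"],2));return s
E
python3 - <<'E'
from h import *
v=np.array([.5785-.12*np.cos(.102),.1309+.12*np.sin(.102)]);print(v)
st();goal([*v,.12],.228)
E
```

```text
[0.4591237  0.14311879]
t 1.0 p [ 0.2176 -0.5051  0.2002] yaw -66.69 tilt [-0.  0.] F [ 0.63  0.14 -0.6 ] M [-0.01 -0.   -0.03] open 0.085 q [-1.16  0.09  0.18  1.66 -0.    1.57]
lin cm [-49.98 -47.83   8.02] turn [ -0.     0.   -79.76]
```

Emit:
carry_out --linear '[[-50, -47.8, 5], [-50, -47.8, 5], [-50, -47.8, 5], [-50, -47.8, 5], [-50, -47.8, 5], [-50, -47.8, 5], [-50, -47.8, 5], [-50, -47.8, 5], [-50, -47.8, 5], [-50, -47.8, 5], [-50, -47.8, 5], [-50, -47.8, 5], [-50, -47.8, 5], [-50, -47.8, 5], [-50, -47.8, 5], [-50, -47.8, 5], [-50, -47.8, 5], [-50, -47.8, 5], [-50, -47.8, 5], [-50, -47.8, 5]]' --turn '[[0, 0, -79.8], [0, 0, -79.8], [0, 0, -79.8], [0, 0, -79.8], [0, 0, -79.8], [0, 0, -79.8], [0, 0, -79.8], [0, 0, -79.8], [0, 0, -79.8], [0, 0, -79.8], [0, 0, -79.8], [0, 0, -79.8], [0, 0, -79.8], [0, 0, -79.8], [0, 0, -79.8], [0, 0, -79.8], [0, 0, -79.8], [0, 0, -79.8], [0, 0, -79.8], [0, 0, -79.8]]' --jaw '[130, 130, 130, 130, 130, 130, 130, 130, 130, 130, 130, 130, 130, 130, 130, 130, 130, 130, 130, 130]' --squeeze 30

```text
t: 2.67
ee_pos: [0.4585, 0.1429, 0.1502]
tool_rot: [0.0, 0.993, 0.114, -0.0]
force: [0.2, -0.5, 0.7]
opening: 0.0421
```

```bash
python3 - <<'E'
from h import *
st();goal([.4591,.1431,.052],.228)
E
```

```text
t 2.67 p [0.4585 0.1429 0.1502] yaw 13.13 tilt [-0.03 -0.02] F [ 0.21 -0.48  0.7 ] M [-0.05 -0.01 -0.02] open 0.0421 q [ 0.3  -0.09 -0.1   1.56 -0.    1.64]
lin cm [ 0.07 -0.01  9.82] turn [0.01 0.03 0.07]
```

Emit:
carry_out --linear '[[0.07, 0, 2.5], [0.07, 0, 5], [0.07, 0, 7], [0.07, 0, 8.5], [0.07, 0, 9.3], [0.07, 0, 9.8], [0.07, 0, 9.8], [0.07, 0, 9.8]]' --turn '[[0, 0, 0], [0, 0, 0], [0, 0, 0], [0, 0, 0], [0, 0, 0], [0, 0, 0], [0, 0, 0], [0, 0, 0]]' --jaw '[130, 130, 130, 130, 130, 130, 130, 130]'

```text
t: 3.33
ee_pos: [0.4599, 0.1431, 0.0531]
tool_rot: [-0.0, 0.994, 0.114, 0.001]
force: [0.4, -0.2, 0.3]
opening: 0.0418
```

```bash
python3 - <<'E'
from h import *
st()
from ov import *
overlay('o2',(.4733,-.1828),(.5785,.1309,-.102),.33)
E
```

```text
t 3.33 p [0.4599 0.1431 0.0531] yaw 13.07 tilt [0.07 0.02] F [ 0.44 -0.2   0.3 ] M [-0.03  0.02 -0.06] open 0.0418 q [ 0.3  -0.08 -0.28  1.37 -0.    1.64]
```

View pics/o2_scene.png

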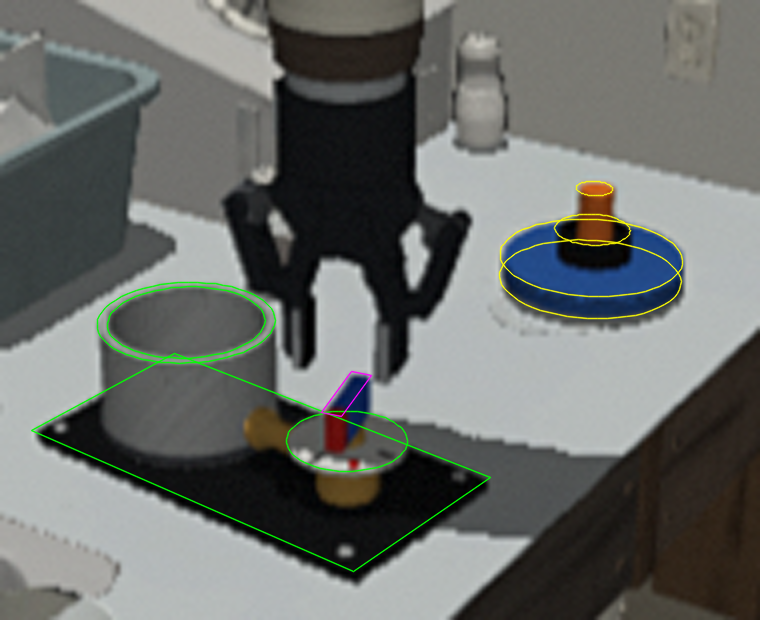

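```bash
python3 - <<'E'
from h import *
s=st()
from ov import *
overlay('o3',(.4733,-.1828),(.5785,.1309,-.102),.33)
for c in("scene","top"):
    r=read_camera(c);print(c,proj(r,[s["ee_pos"],s["ee_pos"]+[0,0,.1]]), np.round(r["pose"],4)[:,3])
E
```

```text
t 3.43 p [0.4601 0.1434 0.0534] yaw 13.09 tilt [0.1  0.03] F [-0.25  0.11  0.07] M [-0.07 -0.02 -0.06] open 0.0417 q [ 0.3  -0.08 -0.28  1.37 -0.    1.64]
scene [[335.66129787 270.40271425]
 [335.62143911 230.07121761]] [-0.1563  1.0995  0.6947  1.    ]
top [[286.78527069 270.95609062]
 [284.67989807 269.13122302]] [0.3864 0.0597 1.5718 1.    ]
```

View pics/o3_scene.png

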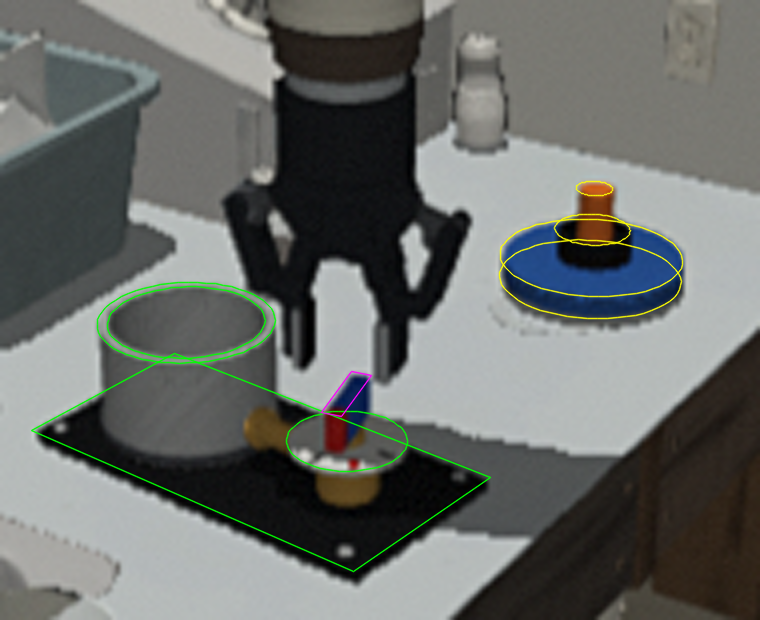

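View pics/o3_top.png

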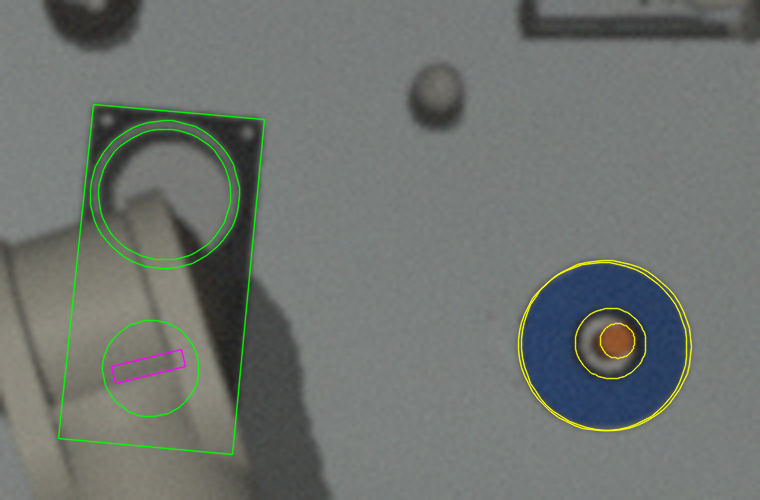

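```bash
python3 - <<'E'
from h import *
for c in("scene","top"):
    r=read_camera(c);a=r["color"][:,:,::-1]
    if c=="scene": a=a[0:340,200:520]
    else: a=a[190:480,180:480]
    cv2.imwrite(f"pics/f4_{c}.png",cv2.resize(np.ascontiguousarray(a),None,fx=1.75 if c=="scene" else 2,fy=1.75 if c=="scene" else 2,interpolation=cv2.INTER_CUBIC))
E
```

```text
(no output)
```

View pics/f4_scene.png

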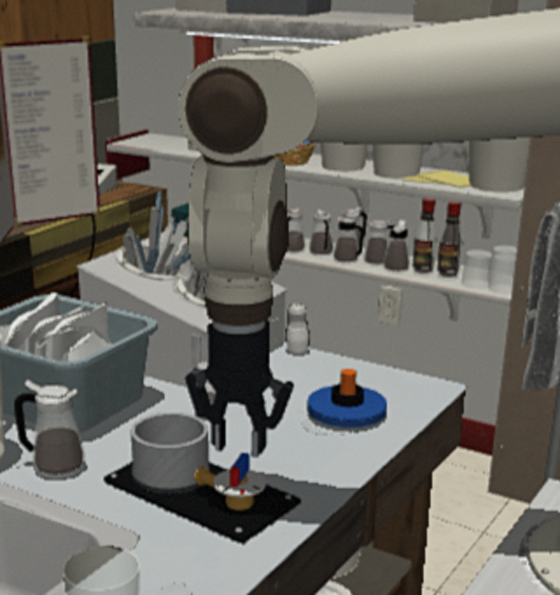

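View pics/f4_top.png

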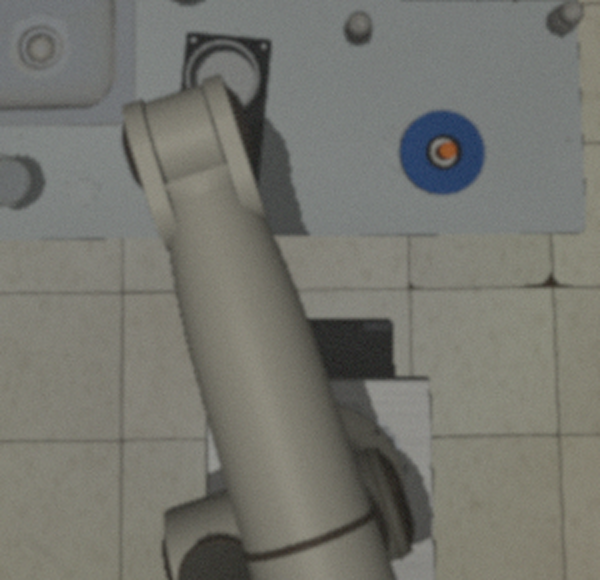

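```bash
python3 - <<'E'
from h import *
t=read_camera("top");s=read_camera("scene")
for a,b in (((269,260),(340,60)),((272,260),(330,60))):
    f=lambda X:np.r_[(proj(t,X)-a).ravel(),(proj(s,X)-b).ravel()]
    o=least_squares(f,[.46,.14,.4]);print(o.x,o.fun)
# expected fingertip/boundary pixels in f4_scene coords
S=sense();p=S["ee_pos"];x=np.array([np.cos(.228),np.sin(.228),0])
for h in(0,.073,.15,.2,.3): print(h,((proj(s,[p+x*.021+[0,0,h],p-x*.021+[0,0,h]])-[200,0])*1.75).round(0).tolist())
E
```

```text
[0.45373522 0.14920376 0.51309199] [ 1.88960104  2.99823335 -3.38541477 -0.32369664]
[0.46352312 0.14955385 0.51133156] [-1.21786588 -1.90896755  2.16671499  0.21722551]
0 [[222.0, 471.0], [253.0, 477.0]]
0.073 [[222.0, 421.0], [254.0, 426.0]]
0.15 [[222.0, 364.0], [254.0, 369.0]]
0.2 [[221.0, 326.0], [254.0, 330.0]]
0.3 [[221.0, 245.0], [255.0, 249.0]]
```

The images disagree with the reported pose. In the scene view the fingertips are at about (325,257) and (347,260), roughly 30 mm higher than a TCP at z = 0.053 should look, while x and y agree. Closing the jaws gently will show whether the handle is between them.

Emit:
carry_out --linear '[[0, 0, 0], [0, 0, 0], [0, 0, 0], [0, 0, 0], [0, 0, 0], [0, 0, 0]]' --turn '[[0, 0, 0], [0, 0, 0], [0, 0, 0], [0, 0, 0], [0, 0, 0], [0, 0, 0]]' --jaw '[160, 180, 200, 220, 240, 250]' --squeeze 20

```text
t: 4.33
ee_pos: [0.4595, 0.1434, 0.0522]
tool_rot: [-0.0, 0.993, 0.114, -0.0]
force: [-1.0, 0.0, 0.6]
opening: 0.002
```

```bash
python3 - <<'E'
from h import *
st()
from ov import *
overlay('o5',(.4733,-.1828),(.5785,.1309,-.102),.33)
E
```

```text
t 4.33 p [0.4595 0.1434 0.0522] yaw 13.11 tilt [-0.  0.] F [-1.04  0.02  0.56] M [ 0.   -0.02 -0.  ] open 0.002 q [ 0.3  -0.08 -0.28  1.37  0.    1.64]
```

View pics/o5_scene.png

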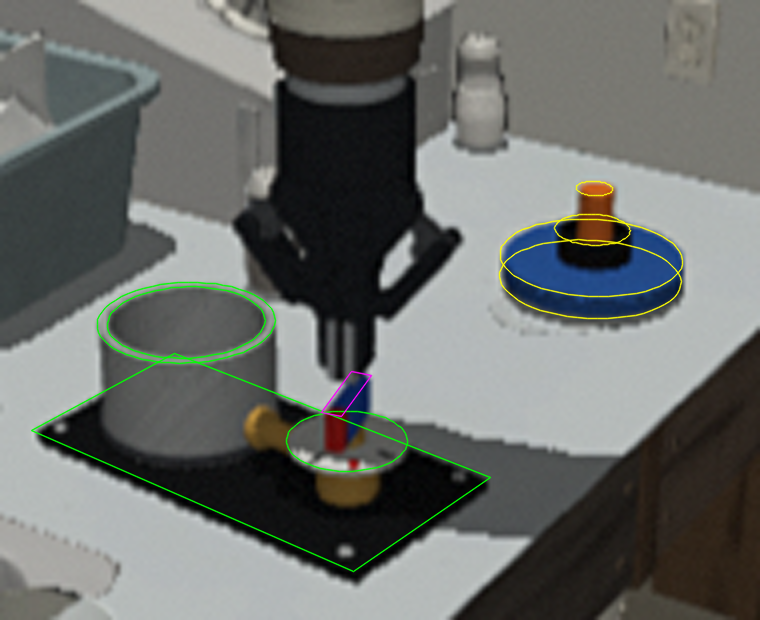

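The jaws shut to 2 mm with nothing between them, so the fingertips really are above the handle, and the reported z is about 25–30 mm too low. The gripper is visible in the first top image near (545,375), so I can check the xy bias there.

```bash
python3 - <<'E'
from h import *
t=read_camera("top");im=np.load("cams.npz")["t"]
x=np.array([.396,-.918,0]);p=np.array([.2176,-.505,.2])
for dz in(0,.013,.03,.043): print(dz,proj(t,[p+[0,0,dz],p+x*.0427+[0,0,dz],p-x*.0427+[0,0,dz]]).round(1).tolist())
off=np.array([520,280]);k=6
a=cv2.resize(np.ascontiguousarray(im[280:380+20,520:640,::-1]),None,fx=k,fy=k,interpolation=cv2.INTER_CUBIC)
for dz,c in((0.013,(0,255,0)),(.043,(0,0,255))):
    for q in proj(t,[p+[0,0,dz],p+x*.0427+[0,0,dz],p-x*.0427+[0,0,dz]]): cv2.circle(a,tuple(np.round((q-off+.5)*k).astype(int)),4,c,1)
cv2.imwrite("pics/init.png",a[:600])
E
```

```text
0 [[543.8, 362.6], [559.1, 355.6], [528.5, 369.7]]
0.013 [[546.0, 363.3], [561.4, 356.1], [530.5, 370.4]]
0.03 [[548.9, 364.1], [564.6, 356.9], [533.3, 371.4]]
0.043 [[551.3, 364.8], [567.0, 357.5], [535.4, 372.1]]
```

View pics/init.png

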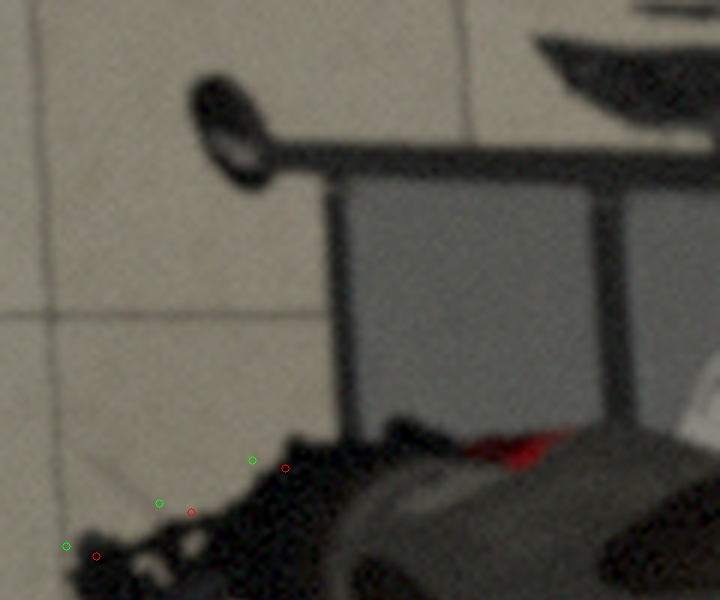

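```bash
python3 - <<'E'
from h import *
st();goal([.45,-.26,.15],.228-.8)
E
```

```text
t 4.48 p [0.4594 0.1434 0.0522] yaw 13.1 tilt [-0.  0.] F [ 0.29 -0.14 -0.22] M [ 0.05  0.04 -0.02] open 0.0016 q [ 0.3  -0.08 -0.28  1.37  0.    1.64]
lin cm [-10.07  39.07  -9.78] turn [ 0.    0.   45.88]
```

Emit:
carry_out --linear '[[0, 0, -4], [0, 0, -8], [-2, 8, -9.8], [-10, 39, -9.8], [-10, 39, -9.8], [-10, 39, -9.8], [-10, 39, -9.8], [-10, 39, -9.8], [-10, 39, -9.8], [-10, 39, -9.8], [-10, 39, -9.8], [-10, 39, -9.8], [-10, 39, -9.8], [-10, 39, -9.8], [-10, 39, -9.8]]' --turn '[[0, 0, 0], [0, 0, 0], [0, 0, 7], [0, 0, 46], [0, 0, 46], [0, 0, 46], [0, 0, 46], [0, 0, 46], [0, 0, 46], [0, 0, 46], [0, 0, 46], [0, 0, 46], [0, 0, 46], [0, 0, 46], [0, 0, 46]]' --jaw '[255, 255, 255, 255, 255, 255, 255, 255, 255, 255, 255, 255, 255, 255, 255]'

```text
t: 5.73
ee_pos: [0.4504, -0.2588, 0.15]
tool_rot: [-0.0, 0.959, -0.283, -0.0]
force: [1.1, -0.2, 1.0]
opening: 0.0001
```

```bash
python3 - <<'E'
from h import *
s=st();p=s["ee_pos"]
for c,off,k in(("scene",(370,150),8),("top",(350,190),6)):
    r=read_camera(c)
    if c=="scene": print(proj(r,p),proj(r,p+[0,0,.03]))
    off=np.round(proj(r,p+[0,0,.05])[0]).astype(int)-[50,40]
    a=cv2.resize(np.ascontiguousarray(r["color"][off[1]:off[1]+75,off[0]:off[0]+100,::-1]),None,fx=8,fy=8,interpolation=cv2.INTER_CUBIC)
    for dz,cc in((0,(0,255,0)),(.03,(0,0,255))): cv2.circle(a,tuple(np.round((proj(r,p+[0,0,dz])[0]-off+.5)*8).astype(int)),5,cc,1)
    cv2.imwrite(f"pics/c_{c}.png",a);print(c,off,proj(r,[p,p+[0,0,.03]]))
E
```

```text
t 5.73 p [ 0.4504 -0.2588  0.15  ] yaw -32.92 tilt [-0.02  0.03] F [ 1.07 -0.17  1.03] M [ 0.04 -0.04  0.03] open 0.0001 q [-0.52  0.   -0.01  1.56  0.    1.62]
[[420.01870462 177.72787707]] [[420.71513682 167.08902543]]
scene [371 120] [[420.01870462 177.72787707]
 [420.71513682 167.08902543]]
top [392 230] [[437.44862837 271.27058342]
 [440.03405476 270.71938128]]
```

View pics/c_scene.png

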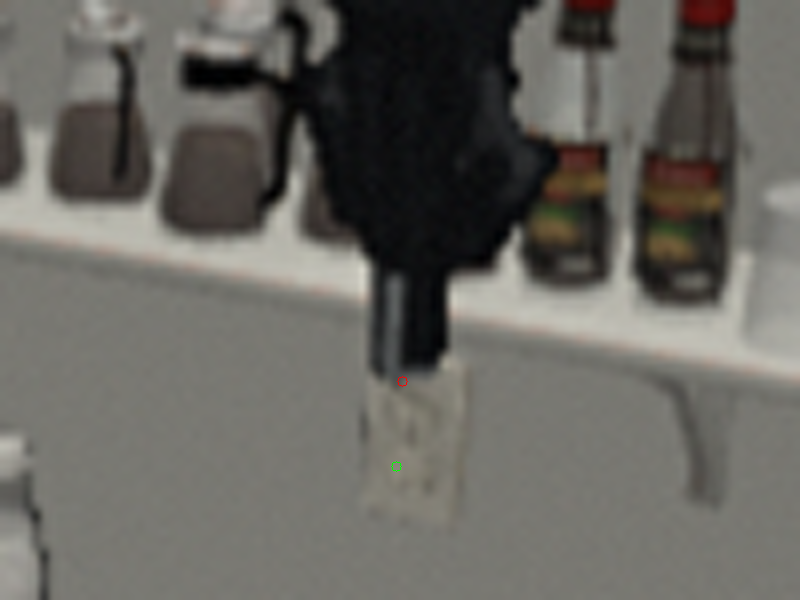

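View pics/c_top.png

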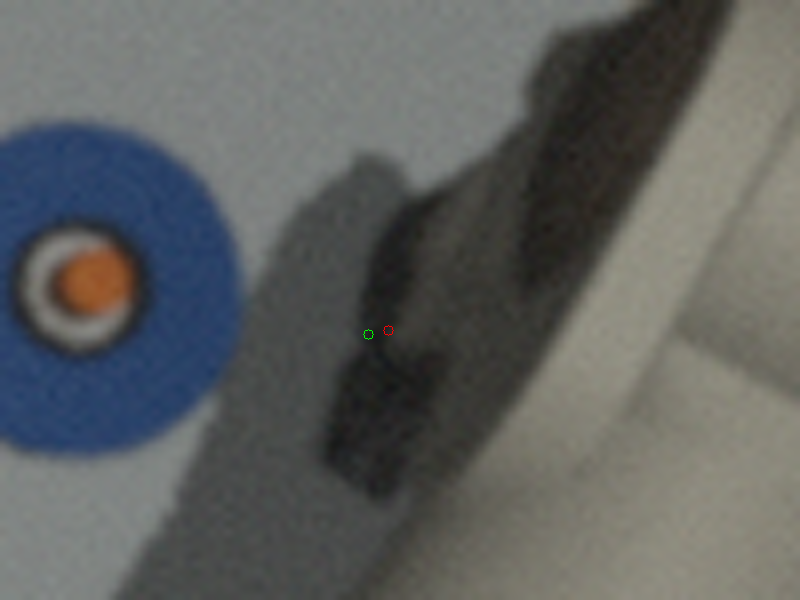

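Scene view: the shut tips are at about (421.5,166.4). The reported pose predicts (420.0,177.7), and 30 mm higher predicts (420.7,167.1). So xy is fine and the true z is about 3 cm above the reported value. A gentle touch on the free worktop will pin down the z bias.

Emit:
carry_out --linear '[[2.5, 4, 4], [2.5, 4, 8], [2.5, 4, 12], [2.5, 4, 15], [2.5, 4, 16.5], [2.5, 4, 17], [2.5, 4, 17], [2.5, 4, 17]]' --turn '[[0, 0, 0], [0, 0, 0], [0, 0, 0], [0, 0, 0], [0, 0, 0], [0, 0, 0], [0, 0, 0], [0, 0, 0]]' --jaw '[255, 255, 255, 255, 255, 255, 255, 255]'

```text
t: 6.5
ee_pos: [0.4509, -0.3061, -0.0182]
tool_rot: [0.0, 0.959, -0.283, 0.001]
force: [0.6, -0.5, 1.4]
opening: -0.0
```

Emit:
carry_out --linear '[[0, 0, 0.2], [0, 0, 0.3], [0, 0, 0.4], [0, 0, 0.4]]' --turn '[[0, 0, 0], [0, 0, 0], [0, 0, 0], [0, 0, 0]]' --jaw '[255, 255, 255, 255]'

```text
t: 6.83
ee_pos: [0.4501, -0.3065, -0.0232]
tool_rot: [0.0, 0.959, -0.283, 0.0]
force: [-0.1, -0.0, 0.2]
opening: 0.0001
```

Emit:
carry_out --linear '[[0, 0, 0.1], [0, 0, 0.2], [0, 0, 0.3], [0, 0, 0.3]]' --turn '[[0, 0, 0], [0, 0, 0], [0, 0, 0], [0, 0, 0]]' --jaw '[255, 255, 255, 255]'

```text
t: 7.17
ee_pos: [0.4496, -0.3062, -0.0271]
tool_rot: [-0.0, 0.959, -0.283, -0.0]
force: [0.2, -0.4, -0.0]
opening: -0.0003
```

Emit:
carry_out --linear '[[0, 0, 0.1], [0, 0, 0.2], [0, 0, 0.2]]' --turn '[[0, 0, 0], [0, 0, 0], [0, 0, 0]]' --jaw '[255, 255, 255]'

```text
t: 7.42
ee_pos: [0.4497, -0.3062, -0.0291]
tool_rot: [-0.0, 0.959, -0.283, -0.0]
force: [0.4, -0.5, -1.0]
opening: 0.0
```

Emit:
carry_out --linear '[[0, 0, 0.1], [0, 0, 0.15], [0, 0, 0.15]]' --turn '[[0, 0, 0], [0, 0, 0], [0, 0, 0]]' --jaw '[255, 255, 255]'

```text
t: 7.67
ee_pos: [0.4497, -0.3063, -0.0305]
tool_rot: [-0.0, 0.959, -0.283, -0.0]
force: [-0.3, 0.6, 0.2]
opening: 0.0001
```

Emit:
carry_out --linear '[[0, 0, 0.1], [0, 0, 0.1]]' --turn '[[0, 0, 0], [0, 0, 0]]' --jaw '[255, 255]'

```text
t: 7.83
ee_pos: [0.4499, -0.3064, -0.031]
tool_rot: [0.0, 0.959, -0.283, 0.0]
force: [-0.5, 0.3, 3.6]
opening: 0.0001
```

Emit:
carry_out --linear '[[0, 0, 0.1], [0, 0, 0.1]]' --turn '[[0, 0, 0], [0, 0, 0]]' --jaw '[255, 255]'

```text
t: 8.0
ee_pos: [0.45, -0.3064, -0.0311]
tool_rot: [0.0, 0.959, -0.283, 0.0]
force: [-3.5, 3.5, 12.0]
opening: -0.0004
```

Emit:
carry_out --linear '[[0, 0, 0.1], [0, 0, 0.1]]' --turn '[[0, 0, 0], [0, 0, 0]]' --jaw '[255, 255]'

```text
t: 8.17
ee_pos: [0.45, -0.3065, -0.0311]
tool_rot: [0.0, 0.959, -0.283, 0.001]
force: [-7.9, 5.8, 20.3]
opening: 0.0
```

Contact came at reported z = -0.031, so the true tip height is the reported z plus 31 mm. Going back to the valve.

Emit:
carry_out --linear '[[0, 0, -4], [0, 0, -8], [0, 0, -12], [0, 0, -16], [0, 0, -17], [0, 0, -17]]' --turn '[[0, 0, 0], [0, 0, 0], [0, 0, 0], [0, 0, 0], [0, 0, 0], [0, 0, 0]]' --jaw '[255, 200, 150, 130, 130, 130]'

```text
t: 8.67
ee_pos: [0.4514, -0.3074, 0.1407]
tool_rot: [0.001, 0.959, -0.283, 0.003]
force: [-0.6, -0.0, 0.1]
opening: 0.0421
```

```bash
python3 - <<'E'
from h import *
st();goal([.4591,.1431,.10],.228)
E
```

```text
t 8.67 p [ 0.4514 -0.3074  0.1407] yaw -32.89 tilt [ 0.31 -0.21] F [-0.61 -0.03  0.11] M [ 0.01 -0.05  0.03] open 0.0421 q [-0.6   0.06  0.03  1.54  0.    1.55]
lin cm [-23.84 -38.25   3.91] turn [  0.16  -0.35 -45.95]
```

Emit:
carry_out --linear '[[-23.8, -38.2, 3.7], [-23.8, -38.2, 3.7], [-23.8, -38.2, 3.7], [-23.8, -38.2, 3.7], [-23.8, -38.2, 3.7], [-23.8, -38.2, 3.7], [-23.8, -38.2, 3.7], [-23.8, -38.2, 3.7], [-23.8, -38.2, 3.7], [-23.8, -38.2, 3.7], [-23.8, -38.2, 3.7], [-23.8, -38.2, 3.7], [-23.8, -38.2, 3.7], [-23.8, -38.2, 3.7]]' --turn '[[0, 0, -46], [0, 0, -46], [0, 0, -46], [0, 0, -46], [0, 0, -46], [0, 0, -46], [0, 0, -46], [0, 0, -46], [0, 0, -46], [0, 0, -46], [0, 0, -46], [0, 0, -46], [0, 0, -46], [0, 0, -46]]' --jaw '[130, 130, 130, 130, 130, 130, 130, 130, 130, 130, 130, 130, 130, 130]'

```text
t: 9.83
ee_pos: [0.4568, 0.1434, 0.0985]
tool_rot: [0.0, 0.993, 0.115, -0.001]
force: [-0.1, -0.7, 0.4]
opening: 0.042
```

```bash
python3 - <<'E'
from h import *
st();goal([.4591,.1431,.022],.228)
E
```

```text
t 9.83 p [0.4568 0.1434 0.0985] yaw 13.15 tilt [-0.1  -0.05] F [-0.14 -0.67  0.39] M [-0.01 -0.02 -0.04] open 0.042 q [ 0.3  -0.1  -0.2   1.47 -0.    1.65]
lin cm [0.23 0.08 7.65] turn [0.02 0.11 0.09]
```

Emit:
carry_out --linear '[[0.2, 0.05, 2.5], [0.2, 0.05, 4.5], [0.2, 0.05, 6], [0.2, 0.05, 7], [0.2, 0.05, 7.5], [0.2, 0.05, 7.6], [0.2, 0.05, 7.6]]' --turn '[[0, 0, 0], [0, 0, 0], [0, 0, 0], [0, 0, 0], [0, 0, 0], [0, 0, 0], [0, 0, 0]]' --jaw '[130, 130, 130, 130, 130, 130, 130]'

```text
t: 10.42
ee_pos: [0.4597, 0.1432, 0.024]
tool_rot: [-0.0, 0.994, 0.114, 0.0]
force: [-0.1, -0.0, 0.5]
opening: 0.0418
```

```bash
python3 - <<'E'
from h import *
st()
from ov import *
overlay('o6',(.4733,-.1828),(.5785,.1309,-.102),.33)
E
```

```text
t 10.42 p [0.4597 0.1432 0.024 ] yaw 13.06 tilt [0.02 0.  ] F [-0.09 -0.04  0.51] M [-0.01 -0.02  0.05] open 0.0418 q [ 0.3  -0.07 -0.32  1.32 -0.    1.64]
```

View pics/o6_scene.png

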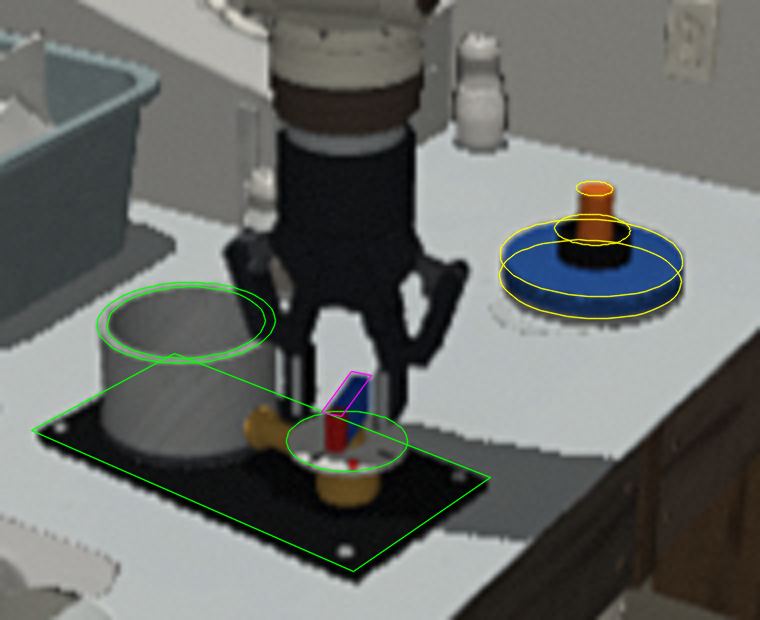

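The fingers now straddle the handle, with the left tip at (324,269), the right tip at (347,270) and the red end between them. Closing.

Emit:
carry_out --linear '[[0, 0, 0.1], [0, 0, 0.1], [0, 0, 0.1], [0, 0, 0.1], [0, 0, 0.1], [0, 0, 0.1], [0, 0, 0.1], [0, 0, 0.1]]' --turn '[[0, 0, 0], [0, 0, 0], [0, 0, 0], [0, 0, 0], [0, 0, 0], [0, 0, 0], [0, 0, 0], [0, 0, 0]]' --jaw '[160, 180, 200, 215, 230, 240, 240, 240]' --squeeze 30

```text
t: 11.18
ee_pos: [0.4586, 0.1436, 0.023]
tool_rot: [0.0, 0.993, 0.114, -0.001]
force: [-4.7, -1.7, 6.5]
opening: 0.0113
```

```bash
python3 - <<'E'
from h import *
st()
E
```

```text
t 11.18 p [0.4586 0.1436 0.023 ] yaw 13.12 tilt [-0.08 -0.01] F [-4.71 -1.69  6.47] M [-0.22  1.19  0.08] open 0.0113 q [ 0.3  -0.07 -0.33  1.32  0.    1.65]
```

Emit:
carry_out --linear '[[-0.05, 0, 0], [-0.1, 0, 0], [-0.1, 0, 0], [-0.1, 0, 0], [-0.1, 0, 0], [-0.1, 0, 0], [-0.1, 0, 0], [-0.1, 0, 0], [-0.1, 0, 0], [-0.1, 0, 0], [-0.1, 0, 0], [-0.1, 0, 0]]' --turn '[[0, 0, -3], [0, 0, -6], [0, 0, -9], [0, 0, -12], [0, 0, -15], [0, 0, -18], [0, 0, -21], [0, 0, -24], [0, 0, -26], [0, 0, -26], [0, 0, -26], [0, 0, -26]]' --jaw '[240, 240, 240, 240, 240, 240, 240, 240, 240, 240, 240, 240]'

```text
t: 12.18
ee_pos: [0.4583, 0.1434, 0.023]
tool_rot: [-0.0, 0.943, 0.334, -0.0]
force: [-4.0, -1.4, 6.0]
opening: 0.0115
```

```bash
python3 - <<'E'
from h import *
st()
E
```

```text
t 12.18 p [0.4583 0.1434 0.023 ] yaw 39.04 tilt [-0.01 -0.  ] F [-4.03 -1.41  6.05] M [-0.18  0.78  0.04] open 0.0115 q [ 0.3  -0.07 -0.33  1.32  0.    1.19]
```

Emit:
carry_out --linear '[[0, 0, 0], [0, 0, 0], [0, 0, 0], [0, 0, 0], [0, 0, -1], [0, 0, -3], [0, 0, -6], [0, 0, -9], [0, 0, -12], [0, 0, -12]]' --turn '[[0, 0, 0], [0, 0, 0], [0, 0, 0], [0, 0, 0], [0, 0, 0], [0, 0, 0], [0, 0, 0], [0, 0, 0], [0, 0, 0], [0, 0, 0]]' --jaw '[220, 190, 160, 130, 130, 130, 130, 130, 130, 130]'

```text
t: 13.02
ee_pos: [0.4606, 0.1441, 0.1493]
tool_rot: [0.0, 0.942, 0.335, 0.004]
force: [0.5, 0.6, 0.8]
opening: 0.0416
```

```bash
python3 - <<'E'
from h import *
st();goal([.4733,-.1825,.115],.228-.7)
E
```

```text
t 13.02 p [0.4606 0.1441 0.1493] yaw 39.1 tilt [0.46 0.14] F [0.53 0.57 0.77] M [ 0.01 -0.01 -0.04] open 0.0416 q [ 0.3  -0.1  -0.1   1.55 -0.    1.19]
lin cm [-19.64  26.14   3.36] turn [-0.1  -0.5  66.14]
```

Emit:
carry_out --linear '[[-19.5, 26.1, 2.7], [-19.5, 26.1, 2.7], [-19.5, 26.1, 2.7], [-19.5, 26.1, 2.7], [-19.5, 26.1, 2.7], [-19.5, 26.1, 2.7], [-19.5, 26.1, 2.7], [-19.5, 26.1, 2.7], [-19.5, 26.1, 2.7], [-19.5, 26.1, 2.7], [-19.5, 26.1, 2.7], [-19.5, 26.1, 2.7], [-19.5, 26.1, 2.7]]' --turn '[[0, 0, 66], [0, 0, 66], [0, 0, 66], [0, 0, 66], [0, 0, 66], [0, 0, 66], [0, 0, 66], [0, 0, 66], [0, 0, 66], [0, 0, 66], [0, 0, 66], [0, 0, 66], [0, 0, 66]]' --jaw '[130, 130, 130, 130, 130, 130, 130, 130, 130, 130, 130, 130, 130]'

```text
t: 14.1
ee_pos: [0.472, -0.1818, 0.116]
tool_rot: [0.0, 0.973, -0.232, 0.0]
force: [0.0, 0.3, 0.8]
opening: 0.0416
```

```bash
python3 - <<'E'
from h import *
from ov import *
st();goal([.4733,-.1825,.02],.228-.7)
overlay('o7',(.4733,-.1825),(.5785,.1309,-.102),.785)
E
```

```text
t 14.1 p [ 0.472  -0.1818  0.116 ] yaw -26.78 tilt [ 0.02 -0.01] F [0.04 0.29 0.78] M [ 0.    0.03 -0.  ] open 0.0416 q [-0.37 -0.03 -0.11  1.49 -0.    1.67]
lin cm [ 0.15 -0.    9.6 ] turn [-0.   -0.03  0.26]
```

View pics/o7_scene.png

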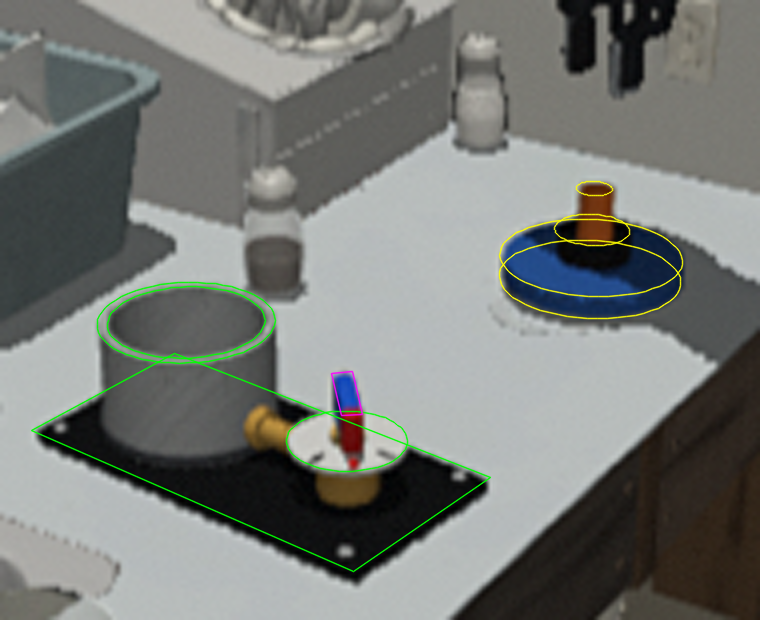

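View pics/o7_top.png

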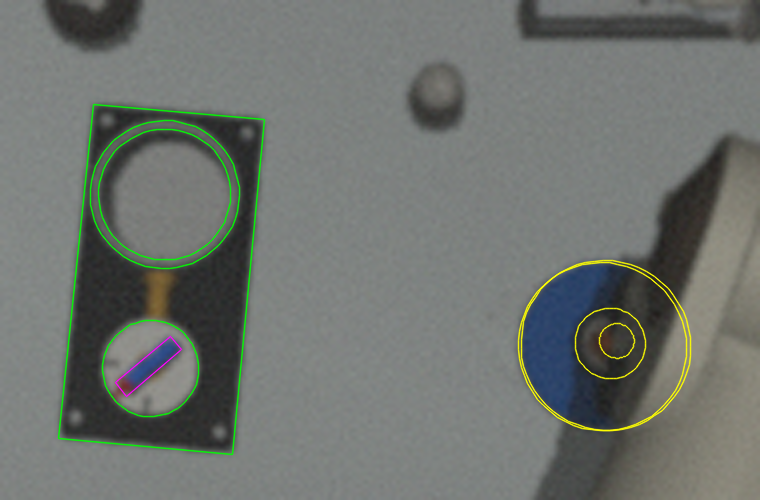

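The valve overlay at 45° matches in both views, with the red end at the mark. Now the grasp on the knob.

Emit:
carry_out --linear '[[0.1, 0, 2.5], [0.1, 0, 5], [0.1, 0, 7], [0.1, 0, 8.5], [0.1, 0, 9.2], [0.1, 0, 9.5], [0.1, 0, 9.5]]' --turn '[[0, 0, 0], [0, 0, 0], [0, 0, 0], [0, 0, 0], [0, 0, 0], [0, 0, 0], [0, 0, 0]]' --jaw '[130, 130, 130, 130, 130, 130, 130]'

```text
t: 14.78
ee_pos: [0.4727, -0.1823, 0.0207]
tool_rot: [-0.0, 0.973, -0.232, -0.0]
force: [-0.1, -0.2, 0.1]
opening: 0.0417
```

```bash
python3 - <<'E'
from h import *
from ov import *
st();goal([.4733,-.1825,.02],.228-.7)
overlay('o8',(.4733,-.1825),(.5785,.1309,-.102),.785)
E
```

```text
t 14.78 p [ 0.4727 -0.1823  0.0207] yaw -26.85 tilt [-0.01  0.  ] F [-0.12 -0.2   0.06] M [ 0.    0.01 -0.05] open 0.0417 q [-0.37 -0.01 -0.27  1.31 -0.    1.67]
lin cm [ 0.06 -0.01  0.07] turn [0.   0.01 0.19]
```

View pics/o8_scene.png

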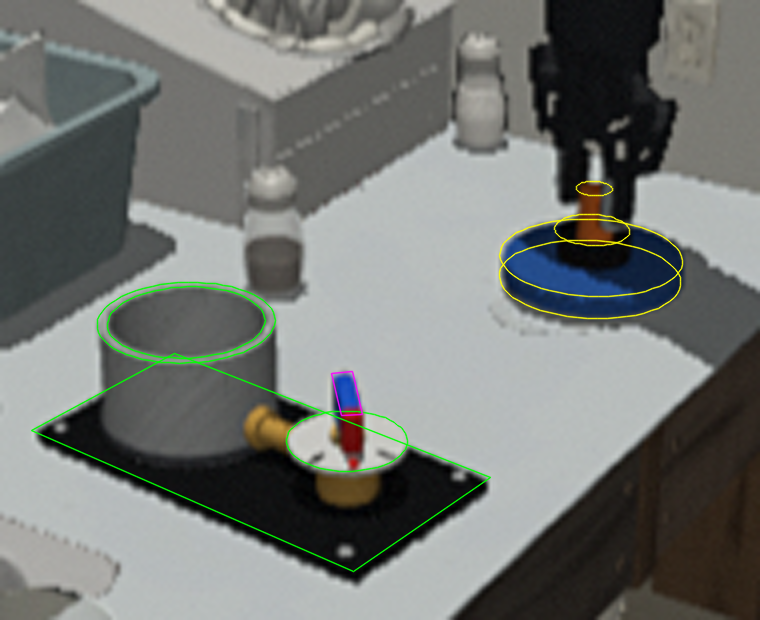

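Emit:
carry_out --linear '[[0.05, 0, 0.1], [0.05, 0, 0.1], [0.05, 0, 0.1], [0.05, 0, 0.1], [0.05, 0, 0.1], [0.05, 0, 0.1]]' --turn '[[0, 0, 0], [0, 0, 0], [0, 0, 0], [0, 0, 0], [0, 0, 0], [0, 0, 0]]' --jaw '[150, 170, 190, 220, 220, 220]' --squeeze 50

```text
t: 15.38
ee_pos: [0.4734, -0.1829, 0.0203]
tool_rot: [0.0, 0.973, -0.233, 0.0]
force: [-1.5, 1.1, 6.2]
opening: 0.0223
```

```bash
python3 - <<'E'
from h import *
st()
E
```

```text
t 15.38 p [ 0.4734 -0.1829  0.0203] yaw -26.89 tilt [ 0.05 -0.02] F [-1.55  1.08  6.23] M [0.1  0.18 0.03] open 0.0223 q [-0.37 -0.01 -0.27  1.31  0.    1.67]
```

Emit:
carry_out --linear '[[0, 0, -0.5], [0, 0, -1], [0, 0, -2], [0, 0, -3.5], [0, 0, -5.5], [0, 0, -7.5], [0, 0, -9.5], [0, 0, -11.5], [0, 0, -12.5], [0, 0, -13], [0, 0, -13], [0, 0, -13]]' --turn '[[0, 0, 0], [0, 0, 0], [0, 0, 0], [0, 0, 0], [0, 0, 0], [0, 0, 0], [0, 0, 0], [0, 0, 0], [0, 0, 0], [0, 0, 0], [0, 0, 0], [0, 0, 0]]' --jaw '[220, 220, 220, 220, 220, 220, 220, 220, 220, 220, 220, 220]'

```text
t: 16.38
ee_pos: [0.4729, -0.1827, 0.1489]
tool_rot: [-0.0, 0.973, -0.233, -0.0]
force: [0.3, -0.0, -3.9]
opening: 0.0219
```

```bash
python3 - <<'E'
from h import *
from ov import *
s=st();goal([.5785,.1309,.15],.11,s)
overlay('o9',(.4733,-.1825),(.5785,.1309,-.102),.785,lz=s["ee_pos"][2]-.020)
E
```

```text
t 16.38 p [ 0.4729 -0.1827  0.1489] yaw -26.89 tilt [-0.05  0.02] F [ 0.28 -0.01 -3.92] M [ 0.03  0.01 -0.02] open 0.0219 q [-0.37 -0.03 -0.04  1.56 -0.    1.67]
lin cm [ -4.77 -32.74  -0.11] turn [-1.00e-02  5.00e-02 -3.32e+01]
```

View pics/o9_scene.png

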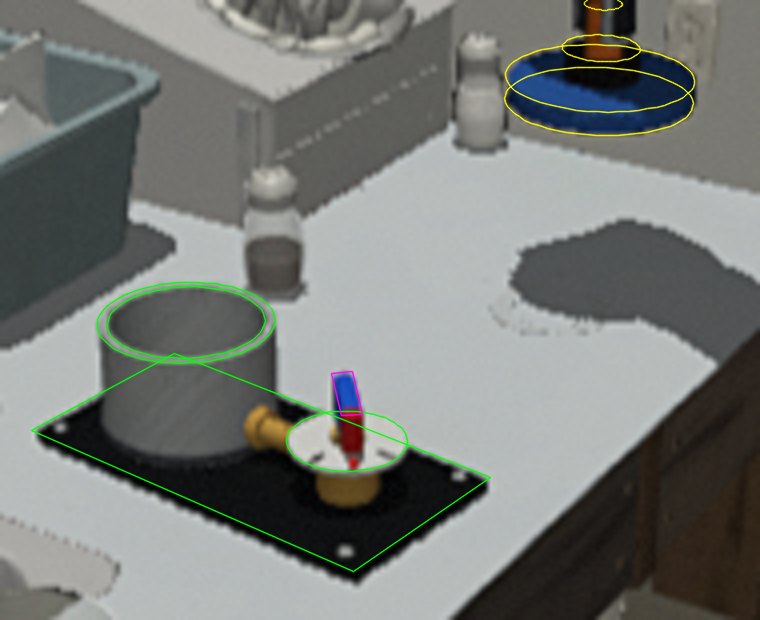

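Both lids are up and the load is 3.9 N, with the blue lid near (400,187). Carrying them over.

Emit:
carry_out --linear '[[-0.1, -0.8, 0], [-0.3, -2.2, 0], [-0.6, -4, 0], [-0.9, -6, 0], [-1.2, -8.2, 0], [-1.5, -10.4, 0], [-1.8, -12.6, 0], [-2.2, -14.8, 0], [-2.5, -17, 0], [-2.8, -19.2, 0], [-3.1, -21.4, 0], [-3.4, -23.6, 0], [-3.8, -25.8, 0], [-4.1, -28, 0], [-4.4, -30, 0], [-4.6, -31.5, 0], [-4.7, -32.4, 0], [-4.8, -32.7, 0], [-4.8, -32.7, 0], [-4.8, -32.7, 0]]' --turn '[[0, 0, -1], [0, 0, -3], [0, 0, -5], [0, 0, -7], [0, 0, -9], [0, 0, -11], [0, 0, -13], [0, 0, -15], [0, 0, -17], [0, 0, -19], [0, 0, -21], [0, 0, -23], [0, 0, -25], [0, 0, -27], [0, 0, -29], [0, 0, -31], [0, 0, -32], [0, 0, -33], [0, 0, -33], [0, 0, -33]]' --jaw '[220, 220, 220, 220, 220, 220, 220, 220, 220, 220, 220, 220, 220, 220, 220, 220, 220, 220, 220, 220]'

```text
t: 18.15
ee_pos: [0.578, 0.13, 0.1496]
tool_rot: [0.0, 0.999, 0.053, -0.0]
force: [0.1, -0.1, -2.2]
opening: 0.0219
```

```bash
python3 - <<'E'
from h import *
from ov import *
s=st();goal([.5785,.1309,.15],.11,s)
overlay('p1',s["ee_pos"][:2],(.5785,.1309,-.102),.785,lz=s["ee_pos"][2]-.020)
E
```

```text
t 18.15 p [0.578  0.13   0.1496] yaw 6.07 tilt [-0.02 -0.02] F [ 0.13 -0.11 -2.23] M [-0.04 -0.03 -0.05] open 0.0219 q [ 0.22  0.18  0.18  1.57 -0.    1.69]
lin cm [ 0.06 -0.08 -0.04] turn [ 0.02  0.03 -0.23]
```

View pics/p1_scene.png

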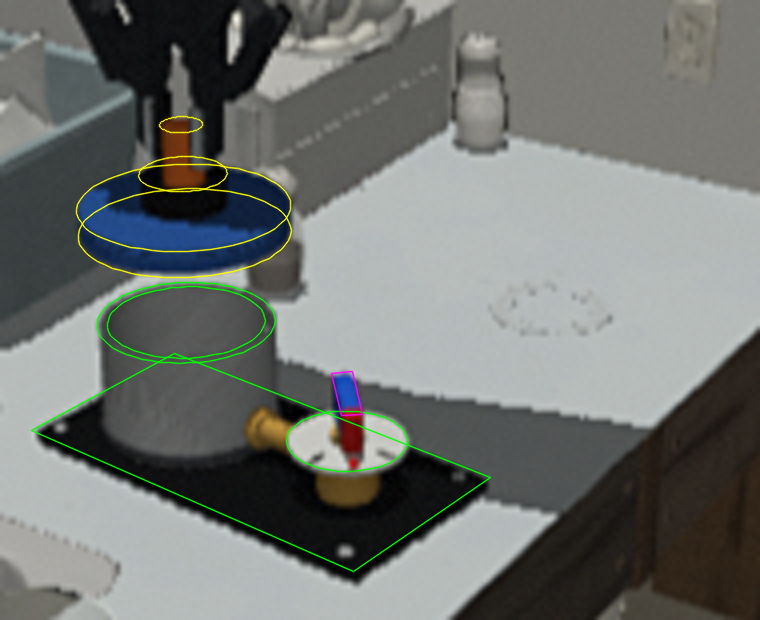

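View pics/p1_top.png

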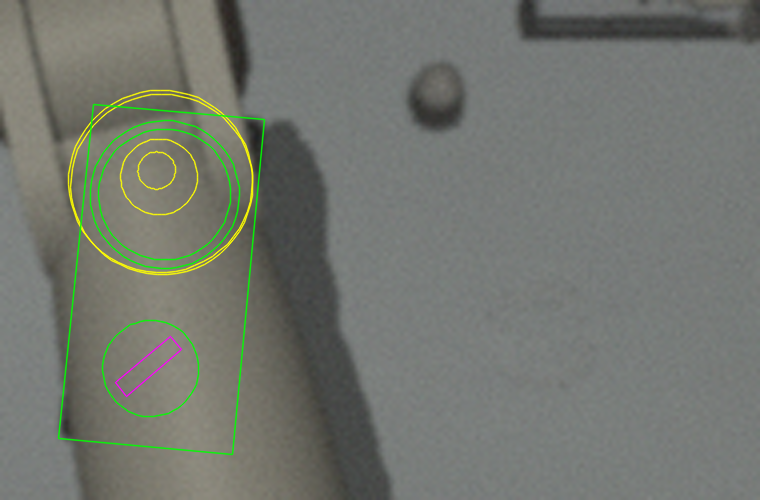

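Scene view: the lid at (296,222) follows its prediction. I'll measure the lid-to-canister offset numerically in this camera before lowering.

```bash
python3 - <<'E'
from h import *
s=read_camera("scene");S=sense();im=s["color"]
h=cv2.cvtColor(im,cv2.COLOR_RGB2HSV)
m=(h[...,0]>100)&(h[...,0]<125)&(h[...,1]>90)&(h[...,2]>20)
z=np.zeros_like(m);z[195:240,262:330]=m[195:240,262:330]
z=cv2.morphologyEx(z.astype(np.uint8),cv2.MORPH_CLOSE,np.ones((3,3)))
# edges of lid rows & canister rows by gradient on gray subpixel
g=cv2.GaussianBlur(cv2.cvtColor(im,cv2.COLOR_RGB2GRAY).astype(float),(0,0),.8)
xs=np.where(z.any(0))[0];ys=np.where(z.any(1))[0];print("lid blue x",xs.min(),xs.max(),"y",ys.max())
P=proj(s,cyl(*S["ee_pos"][:2],.061,.008+S["ee_pos"][2]-.02,.024+S["ee_pos"][2]-.02));print("pred lid x",P[:,0].min(),P[:,0].max(),P[:,1].max())
sm=g
for y in(245,250,255,260,265):
    d=np.diff(g[y,265:330]);print(y,np.round(g[y,268:282]).astype(int),np.round(g[y,308:326]).astype(int))
P=proj(s,cyl(.5785,.1309,.052,.01,.08));print("pred can x",P[:,0].min(),P[:,0].max())
for zz in (.03,.05,.07):
    P=proj(s,cyl(.5785,.1309,.052,zz,zz));print(zz,P[:,0].min(),P[:,0].max(),P[:60,1].mean())
cv2.imwrite("pics/lz.png",cv2.resize(np.ascontiguousarray(im[190:290,255:340,::-1]),None,fx=6,fy=6,interpolation=cv2.INTER_NEAREST))
E
```

```text
lid blue x 269 322 y 232
pred lid x 268.6134648754714 322.1713585341967 233.6344540058739
245 [184 188 188 188 188 180 149 103  71  59  60  64  68  71] [ 82  81  79  77  74  72  69  66  66  70  98 155 184 188 188 187 186 187]
250 [186 186 186 187 188 181 151 101  72  67  68  68  68  69] [ 82  80  78  75  74  73  73  72  69  68  93 151 183 188 187 186 186 186]
255 [186 186 186 187 187 187 168 115  76  69  72  75  77  78] [ 86  84  82  79  77  76  74  72  69  65  66  82 106 123 125 134 144 153]
260 [186 186 186 187 188 188 173 127  84  70  72  74  77  81] [84 83 82 81 79 77 75 73 69 65 65 71 79 82 82 82 82 83]
265 [187 180 165 142 109  79  53  45  59  71  77  79  83  87] [84 82 81 80 78 76 73 71 68 64 55 37 25 30 42 52 59 67]
pred can x 273.6411881912214 318.59056175081065
0.03 274.6286342354634 318.4768838313217 263.70165869461306
0.05 274.2373827441784 318.3617796826328 256.2551284726753
0.07 273.84117774614174 318.2452222946092 248.71435489989466
```

View pics/lz.png

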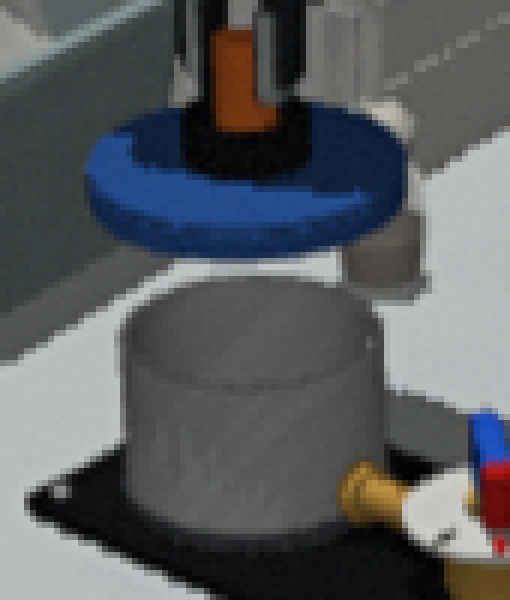

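In the scene view the lid centre is about 0.3 px, or roughly 1 mm, off the canister axis. The plug foot has a 10 mm lead-in per side, so I'm lowering straight down.

Emit:
carry_out --linear '[[0, 0, 0.7], [0, 0, 1.6], [0, 0, 2.6], [0, 0, 3.5], [0, 0, 4.2], [0, 0, 4.7], [0, 0, 5], [0, 0, 5.2], [0, 0, 5.2]]' --turn '[[0, 0, 0], [0, 0, 0], [0, 0, 0], [0, 0, 0], [0, 0, 0], [0, 0, 0], [0, 0, 0], [0, 0, 0], [0, 0, 0]]' --jaw '[220, 220, 220, 220, 220, 220, 220, 220, 220]'

```text
t: 19.05
ee_pos: [0.5781, 0.1306, 0.0974]
tool_rot: [0.0, 0.999, 0.053, -0.0]
force: [-0.3, 0.4, -2.9]
opening: 0.0225
```

```bash
python3 - <<'E'
from h import *
from ov import *
s=st()
overlay('p2',s["ee_pos"][:2],(.5785,.1309,-.102),.785,lz=s["ee_pos"][2]-.020)
E
```

```text
t 19.05 p [0.5781 0.1306 0.0974] yaw 6.11 tilt [-0.02 -0.  ] F [-0.26  0.37 -2.91] M [ 0.01  0.01 -0.01] open 0.0225 q [0.22 0.17 0.07 1.47 0.   1.69]
```

View pics/p2_scene.png

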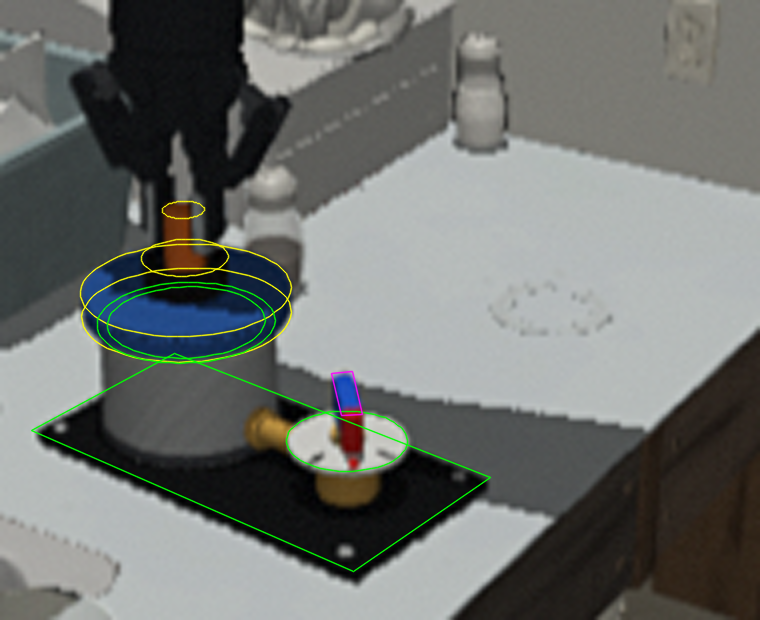

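Emit:
carry_out --linear '[[0, 0, 0.2], [0, 0, 0.4], [0, 0, 0.6], [0, 0, 0.6]]' --turn '[[0, 0, 0], [0, 0, 0], [0, 0, 0], [0, 0, 0]]' --jaw '[220, 220, 220, 220]'

```text
t: 19.48
ee_pos: [0.5781, 0.1305, 0.0912]
tool_rot: [0.0, 0.999, 0.053, -0.0]
force: [0.3, -0.6, -2.9]
opening: 0.0224
```

Emit:
carry_out --linear '[[0, 0, 0.15], [0, 0, 0.3], [0, 0, 0.4], [0, 0, 0.4]]' --turn '[[0, 0, 0], [0, 0, 0], [0, 0, 0], [0, 0, 0]]' --jaw '[220, 220, 220, 220]'

```text
t: 19.82
ee_pos: [0.5781, 0.1305, 0.0874]
tool_rot: [0.0, 0.999, 0.053, -0.0]
force: [0.4, 0.2, -3.2]
opening: 0.0223
```

Emit:
carry_out --linear '[[0, 0, 0.1], [0, 0, 0.1], [0, 0, 0.1]]' --turn '[[0, 0, 0], [0, 0, 0], [0, 0, 0]]' --jaw '[220, 220, 220]'

```text
t: 20.07
ee_pos: [0.5783, 0.1306, 0.0867]
tool_rot: [0.0, 0.999, 0.053, 0.0]
force: [0.6, 1.5, -3.4]
opening: 0.0222
```

Emit:
carry_out --linear '[[0, 0, 0.1], [0, 0, 0.1], [0, 0, 0.1]]' --turn '[[0, 0, 0], [0, 0, 0], [0, 0, 0]]' --jaw '[220, 220, 220]'

```text
t: 20.32
ee_pos: [0.5782, 0.1306, 0.0864]
tool_rot: [-0.0, 0.999, 0.053, 0.0]
force: [-3.6, -0.6, 3.9]
opening: 0.0223
```

Emit:
carry_out --linear '[[0, 0, 0.1], [0, 0, 0.1], [0, 0, 0.1]]' --turn '[[0, 0, 0], [0, 0, 0], [0, 0, 0]]' --jaw '[220, 220, 220]'

```text
t: 20.57
ee_pos: [0.5783, 0.1306, 0.0863]
tool_rot: [-0.0, 0.999, 0.053, 0.001]
force: [-6.9, -1.2, 10.9]
opening: 0.0222
```

Contact came at z = 0.0864, which matches the predicted seat of 0.0863. Relieving the push, then releasing.

Emit:
carry_out --linear '[[0, 0, -0.1], [0, 0, -0.15], [0, 0, -0.15]]' --turn '[[0, 0, 0], [0, 0, 0], [0, 0, 0]]' --jaw '[220, 220, 220]'

```text
t: 20.82
ee_pos: [0.5783, 0.1306, 0.0864]
tool_rot: [-0.0, 0.999, 0.053, 0.0]
force: [-3.6, 0.7, 3.5]
opening: 0.0221
```

Emit:
carry_out --linear '[[0, 0, 0], [0, 0, 0], [0, 0, 0], [0, 0, 0], [0, 0, 0], [0, 0, -0.3], [0, 0, -1], [0, 0, -2.5], [0, 0, -4.5], [0, 0, -5], [0, 0, -5], [0, 0, -5]]' --turn '[[0, 0, 0], [0, 0, 0], [0, 0, 0], [0, 0, 0], [0, 0, 0], [0, 0, 0], [0, 0, 0], [0, 0, 0], [0, 0, 0], [0, 0, 0], [0, 0, 0], [0, 0, 0]]' --jaw '[190, 160, 130, 120, 110, 110, 110, 90, 70, 45, 45, 45]'

```text
t: 21.82
ee_pos: [0.5784, 0.1306, 0.1361]
tool_rot: [-0.0, 0.999, 0.053, 0.0]
force: [0.2, -0.3, -0.9]
opening: 0.07
```

```bash
python3 - <<'E'
from h import *
from ov import *
s=st()
overlay('p3',(.5783,.1307),(.5785,.1309,-.102),.785,lz=.066)
E
```

```text
t 21.82 p [0.5784 0.1306 0.1361] yaw 6.11 tilt [0.03 0.01] F [ 0.17 -0.27 -0.92] M [ 0.02 -0.    0.03] open 0.07 q [0.22 0.18 0.15 1.54 0.   1.69]
```

View pics/p3_scene.png

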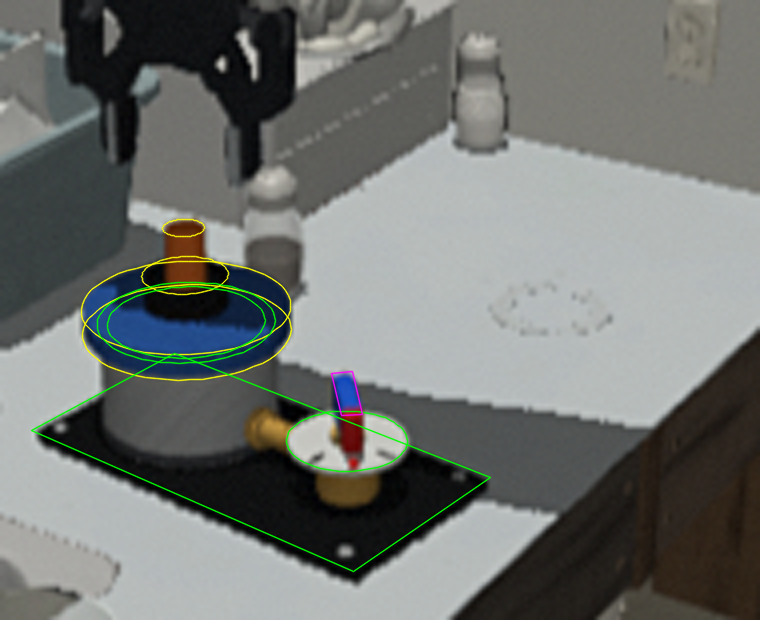

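The lids sit level and match the seated overlay, with the knob free at (296,222). Lowering the open jaws (70 mm) around the collar.

Emit:
carry_out --linear '[[0, 0, 1.5], [0, 0, 3], [0, 0, 4.5], [0, 0, 5.5], [0, 0, 6.2], [0, 0, 6.8], [0, 0, 7.2], [0, 0, 7.4], [0, 0, 7.4]]' --turn '[[0, 0, 0], [0, 0, 0], [0, 0, 0], [0, 0, 0], [0, 0, 0], [0, 0, 0], [0, 0, 0], [0, 0, 0], [0, 0, 0]]' --jaw '[45, 45, 45, 45, 45, 45, 45, 45, 45]'

```text
t: 22.67
ee_pos: [0.5782, 0.1306, 0.0621]
tool_rot: [0.0, 0.999, 0.053, -0.0]
force: [0.3, 0.5, 0.5]
opening: 0.0701
```

```bash
python3 - <<'E'
from h import *
from ov import *
s=st()
overlay('p4',(.5783,.1307),(.5785,.1309,-.102),.785,lz=.066)
E
```

```text
t 22.67 p [0.5782 0.1306 0.0621] yaw 6.11 tilt [-0. -0.] F [0.26 0.48 0.49] M [0.02 0.03 0.01] open 0.0701 q [0.22 0.18 0.01 1.4  0.   1.69]
```

View pics/p4_scene.png

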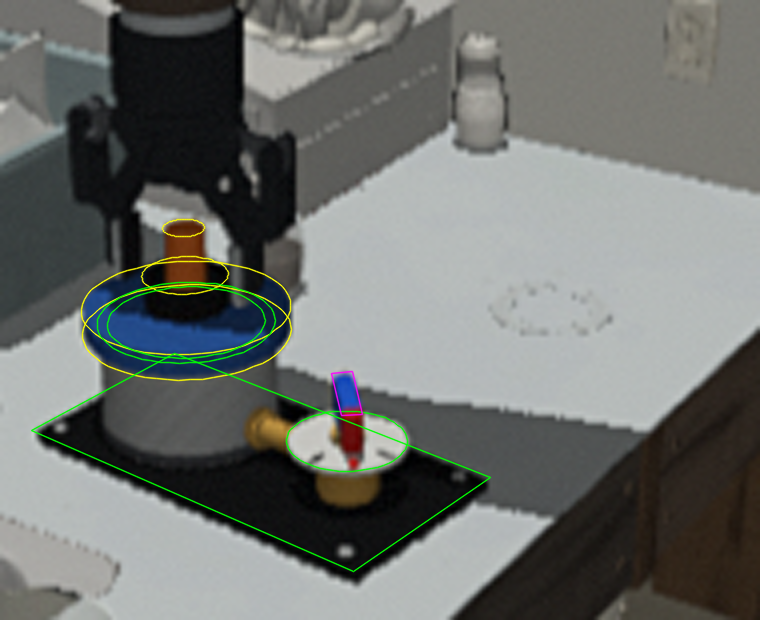

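Emit:
carry_out --linear '[[0, 0, 0], [0, 0, 0], [0, 0, 0], [0, 0, 0.1], [0, 0, 0.1]]' --turn '[[0, 0, 0], [0, 0, 0], [0, 0, 0], [0, 0, 0], [0, 0, 0]]' --jaw '[60, 75, 88, 88, 88]' --squeeze 30

```text
t: 23.18
ee_pos: [0.5782, 0.1306, 0.0611]
tool_rot: [-0.0, 0.999, 0.053, -0.0]
force: [-0.9, 1.4, 0.1]
opening: 0.056
```

Emit:
carry_out --linear '[[0, 0, 0.1], [0, 0, 0.1], [0, 0, 0.1]]' --turn '[[0, 0, 0], [0, 0, 0], [0, 0, 0]]' --jaw '[88, 88, 88]'

```text
t: 23.43
ee_pos: [0.5782, 0.1306, 0.0601]
tool_rot: [0.0, 0.999, 0.053, -0.0]
force: [-0.6, 0.0, 0.7]
opening: 0.0557
```

No contact force. Closing on the collar.

Emit:
carry_out --linear '[[0, 0, 0], [0, 0, 0], [0, 0, 0], [0, 0, 0], [0, 0, 0], [0, 0, 0]]' --turn '[[0, 0, 0], [0, 0, 0], [0, 0, 0], [0, 0, 0], [0, 0, 0], [0, 0, 0]]' --jaw '[96, 104, 115, 125, 135, 135]' --squeeze 40

```text
t: 23.93
ee_pos: [0.5783, 0.1306, 0.0606]
tool_rot: [-0.0, 0.999, 0.053, 0.0]
force: [-2.1, 0.0, 6.0]
opening: 0.0491
```

```bash
python3 - <<'E'
from h import *
from ov import *
s=st()
overlay('p5',(.5783,.1307),(.5785,.1309,-.102),.785,lz=.066)
E
```

```text
t 23.93 p [0.5783 0.1306 0.0606] yaw 6.11 tilt [0.03 0.01] F [-2.13  0.03  6.  ] M [-0.    0.35  0.04] open 0.0491 q [ 0.22  0.18  0.01  1.4  -0.    1.69]
```

View pics/p5_scene.png

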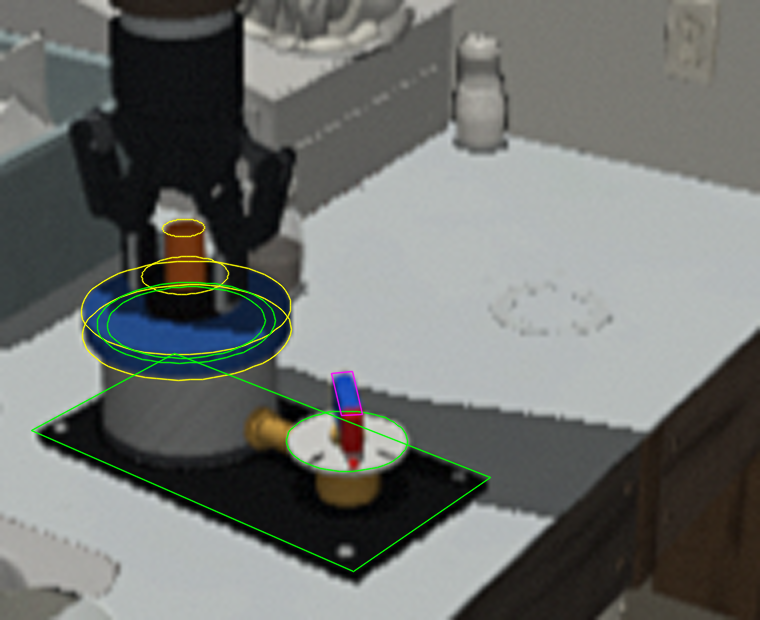

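The collar is gripped at 49 mm. First a slow 2 cm lift to check the load.

Emit:
carry_out --linear '[[0, 0, -0.3], [0, 0, -0.6], [0, 0, -1], [0, 0, -1.4], [0, 0, -1.8], [0, 0, -2], [0, 0, -2], [0, 0, -2]]' --turn '[[0, 0, 0], [0, 0, 0], [0, 0, 0], [0, 0, 0], [0, 0, 0], [0, 0, 0], [0, 0, 0], [0, 0, 0]]' --jaw '[135, 135, 135, 135, 135, 135, 135, 135]'

```text
t: 24.7
ee_pos: [0.5783, 0.1306, 0.0803]
tool_rot: [-0.0, 0.999, 0.053, 0.0]
force: [-0.5, 0.3, -1.3]
opening: 0.0487
```

```bash
python3 - <<'E'
from h import *
from ov import *
s=st()
overlay('p6',(.5783,.1307),(.5785,.1309,-.102),.785,lz=.066)
E
```

```text
t 24.7 p [0.5783 0.1306 0.0803] yaw 6.11 tilt [0.02 0.  ] F [-0.54  0.32 -1.34] M [-0.01  0.   -0.01] open 0.0487 q [ 0.22  0.18  0.04  1.44 -0.    1.69]
```

View pics/p6_scene.png

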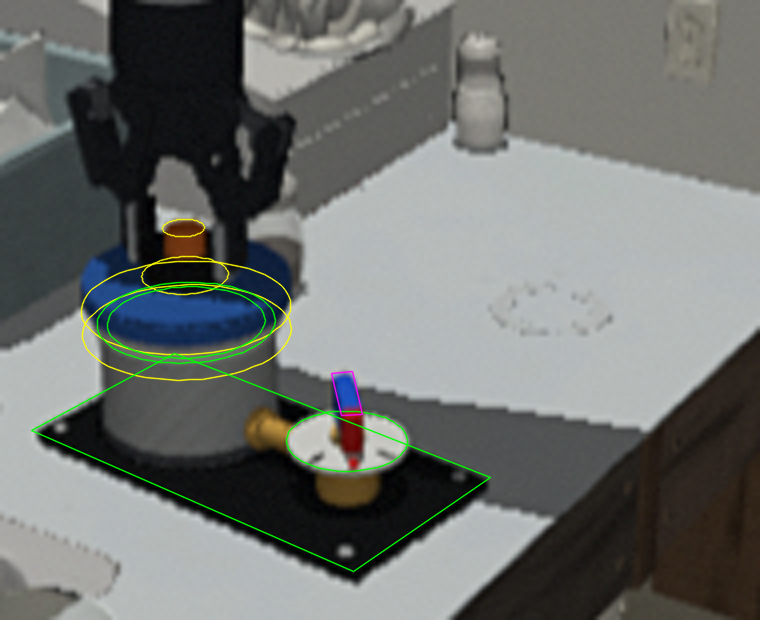

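The load is 1.3 N, which is the outer lid alone, and the knob stays at its seat. Lifting on to about 14 cm.

Emit:
carry_out --linear '[[0, 0, -0.5], [0, 0, -1.2], [0, 0, -2], [0, 0, -3], [0, 0, -4], [0, 0, -5], [0, 0, -6], [0, 0, -7], [0, 0, -8], [0, 0, -9], [0, 0, -10], [0, 0, -11], [0, 0, -11.6], [0, 0, -12], [0, 0, -12], [0, 0, -12], [0, 0, -12], [0, 0, -12]]' --turn '[[0, 0, 0], [0, 0, 0], [0, 0, 0], [0, 0, 0], [0, 0, 0], [0, 0, 0], [0, 0, 0], [0, 0, 0], [0, 0, 0], [0, 0, 0], [0, 0, 0], [0, 0, 0], [0, 0, 0], [0, 0, 0], [0, 0, 0], [0, 0, 0], [0, 0, 0], [0, 0, 0]]' --jaw '[135, 135, 135, 135, 135, 135, 135, 135, 135, 135, 135, 135, 135, 135, 135, 135, 135, 135]'

```text
t: 26.3
ee_pos: [0.578, 0.1305, 0.1995]
tool_rot: [0.0, 0.999, 0.053, -0.0]
force: [-0.4, 1.1, -1.9]
opening: 0.0489
```

```bash
python3 - <<'E'
from h import *
from ov import *
s=st()
overlay('p7',(.5783,.1307),(.5785,.1309,-.102),.785,lz=.066)
for c in("scene","top"): cv2.imwrite(f"pics/end_{c}.png",read_camera(c)["color"][:,:,::-1])
E
```

```text
t 26.3 p [0.578  0.1305 0.1995] yaw 6.11 tilt [-0.06 -0.01] F [-0.41  1.09 -1.93] M [ 0.02 -0.02  0.03] open 0.0489 q [0.22 0.19 0.29 1.67 0.   1.69]
```

View pics/p7_scene.png

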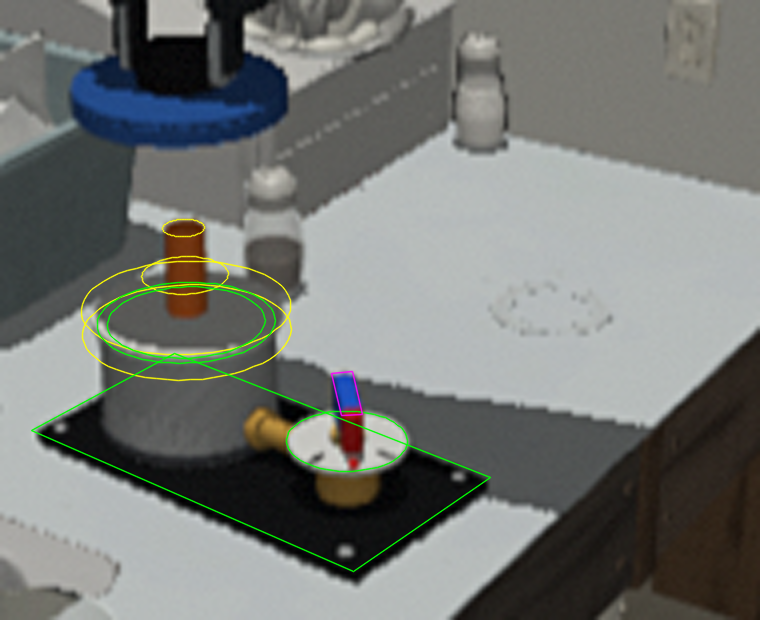

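View pics/end_scene.png

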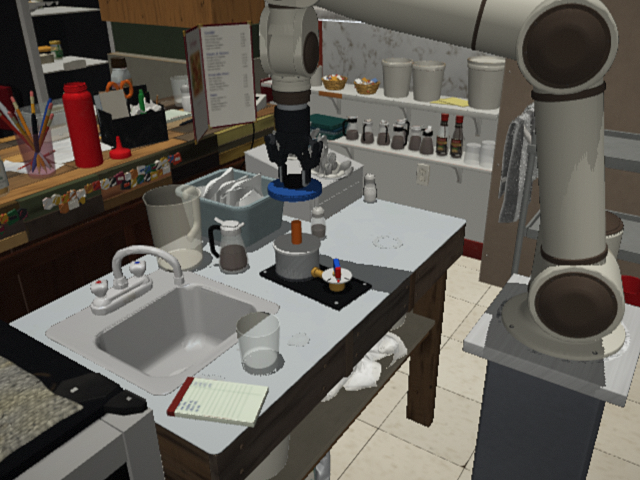

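The outer lid is level at (295,188), about 14 cm above its seat. The knob at (296,232) and the inner lid are at home, the valve is at the mark, and the shakers and tumbler haven't moved. I'll let the arm settle, then hand in.

Emit:
carry_out --linear '[[0, 0, 0], [0, 0, 0], [0, 0, 0], [0, 0, 0], [0, 0, 0], [0, 0, 0]]' --turn '[[0, 0, 0], [0, 0, 0], [0, 0, 0], [0, 0, 0], [0, 0, 0], [0, 0, 0]]' --jaw '[135, 135, 135, 135, 135, 135]'

```text
t: 27.0
ee_pos: [0.5782, 0.1306, 0.2002]
tool_rot: [-0.0, 0.999, 0.053, 0.0]
force: [0.6, 0.1, -1.8]
opening: 0.0488
```

```bash
python3 - <<'E'
from h import *
s=st();print(np.abs(s["joint_vel"]).max());print(sign_off())
E
```

```text
t 27.0 p [0.5782 0.1306 0.2002] yaw 6.11 tilt [-0.  0.] F [ 0.61  0.13 -1.81] M [ 0.03  0.   -0.01] open 0.0488 q [0.22 0.19 0.29 1.67 0.   1.69]
0.00129679257500656
the job is handed in; nothing more can be done
None
```

The job is done and handed in at 27.0 s, in the order asked.

- **Valve:** I turned it from about 19° to 45°. The gripper's measured angle gives about 44.9°. In both views taken after the turn, the handle overlay matched with the red end at the mark, and the later scene pictures show it unmoved.
- **Lids:** I carried both by the knob and lowered them until they touched the rim at reported z = 0.0864, against 0.0863 predicted for fully seated. The push peaked at about 11 N and I eased it before letting go of the knob.
- **Outer lid:** I lifted it straight up by the collar. The load was 1.3–1.9 N, which is that lid alone. It is held level and still, 14 cm above its seat, with the gripper closed at 49 mm.
- **Last picture:** The inner lid and knob are still at the seat, and the shakers and tumbler are where they started.

**Disagreement found:** The arm's reported height was 31 mm too low compared with the cameras. My first try at the valve handle therefore closed on air above it. I measured the offset with a light touch on the bare worktop (about 20 N) and used it for every grasp after that.

The top camera could not confirm the final lid fit because the arm blocked its view. That check rests on the scene camera, the contact height and the forces.

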